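# Tighten the antenna couplings and stow the wrench

### The arm

A 7-joint arm with a two-finger parallel gripper is mounted at the origin on the work surface. World frame = base frame: x ahead of the robot, y to its left, z up, the work surface at z = 0. Lengths are in mm, angles in rad, forces in N, time in s.
With the tool pointing down it reaches from about 350 to 900 mm from the base axis. Payload 8.1 kg.
Tool frame: the origin (TCP) lies midway between the tips of the shut fingers; the grasp point (between the pads) lies ctrl.grip_depth behind it (ctrl.grip_depth is the distance from the TCP to the grasp point, in mm); z points along the fingers, y is the line along which they close (so a half turn about z gives the same grasp; the last joint's range is limited). The gripper opens to 85 mm and grips with 20 to 120 N. Pads are 22 mm wide; open, the fingers measure 114 mm over their backs; the gripper's body (76 mm by 85 mm) begins 54 mm behind the grasp point. The pads swing forward as they close: fully open they stand 13 mm farther back than shut.
Start: joints at [1.211, 0.434, 0.025, 1.573, -0.012, 1.134, -0.075], TCP at [158.717, -604.525, 231.323] pointing down, gripper open.
Joint ranges: [-2.62, 2.62], [-0.44, 2.09], [-1.27, 1.32], [0.08, 2.57], [-1.32, 4.46], [0.12, 2], [-2.74, 2.74]. Speed limits (rad/s): [2.22, 2.22, 3.01, 3.01, 3.14, 3.14, 3.14].

### API

Orientations are given as a unit quaternion [w, x, y, z].
In Python, from rig import ctrl gives the robot as it stands.
- The arm moves only by the tool arm_command, never from a script. Its argument "series" is one flat list of numbers, 7 for each row, row after row: the shift along the world's x, y, z in units of 0.08 m (1.0 is 0.08 m), then the turn, a rotation vector about the world's x, y, z in units of 30 degrees (1.0 is 30 degrees), then the finger opening in mm, from 0 to 85.4. In form: [dx, dy, dz, wx, wy, wz, gripper, dx, dy, dz, wx, wy, wz, gripper, ...]. A call has 1 to 12 rows; each row is the pose to reach, as a shift and turn from the pose commanded when the call began; what a row does not reach only later rows make up. A row lasts 1/8 s, in which the tool goes at most 62.5 mm and 10.7 degrees, less where a joint would pass 70% of its speed; a pose out of reach is approached as far as the arm can. A call with a number of a shift or a turn outside -1 to 1 is refused whole. A call with a gripper value outside its range is refused whole. The fingers move at their own pace and stop on an object; "squeeze" is the grip in N (left out, the last holds). Time passes only in rows, so rows that repeat a pose let the fingers close. It gives the time, the measured TCP pose, the force, the opening and the grip force at its end, in the units of the state.
- ctrl.get_state(): the state, without advancing time (a new reading comes with each control period).
- ctrl.camera(name): name is "side" or "top"; returns the picture (480x640x3 uint8, red, green, blue); there is no depth.
- ctrl.get_calibration(name): a dict with "camera_matrix" (3x3 intrinsics, pixels), "R" (3x3) and "t" (3): a world point X has camera coordinates R X + t. Camera axes: x right, y down, z forward; pixel columns grow to the right and rows downward; lengths in mm; the calibration is good to about 2 mm. A picture is of the moment at which its call begins. get_calibration takes no time and is no camera call.
- ctrl.finish_job(): hands the job in; it is judged then, once.
Trained networks look in the newest picture that a camera, given by its name, has taken for a name from the list of things; names that differ only in an ending like _2 or _b are one class to them, and where a whole thing is asked for, a point or a joint stands for the part that bears it (a point fixed in the world has none). Each returns a list of dicts, best first, with "score" (0 to 1); they miss things now and then, are a little off and sometimes report something else, mostly with a low value. They report only what shows in the picture. A call takes as long as a camera call. They do not tell look-alikes from the thing itself.
- ctrl.look_for(query, camera): "point" ([x, y, z] in mm, in world coordinates, good to about 4 mm: the middle of the surface that is visible of it).
- ctrl.cut_out(query, camera): "pixels" (480x640 bool, what is visible of it).
The state is a dict: "t": time; "joint_pos": joint angles; "joint_velocities": joint speeds; "joint_efforts": joint torques, N m; "tcp_pos": TCP position; "orientation": TCP orientation; "force": force on the tool from outside, world axes, zero at the start; "torque": the same for the moment, N m; "gripper_width": finger opening in mm; "grasp_force": force on a finger pad.
Only numpy, scipy, OpenCV 4.12 (cv2) and the standard library are available. Lean on these libraries where they do the work, as an engineer would, in place of code of your own. Each camera call takes 0.05 s, during which the arm holds its last target. There are 200 camera calls.

### The job

Run the hex coupling nut on each antenna splitter box down clockwise with the fingers until it is finger-tight, and only then pull each nut fully tight with the open-ended wrench from the kit drawer: never put the wrench on a loose nut, and never use the fingers for the final tightening. When all nuts are tight, lay the wrench back in the drawer and push the drawer fully home, leaving the other things on the bench alone.

Things in the scene. Friction and masses are not known exactly. Their poses are not given: they have to be found in the camera images.
- unitA: Black antenna splitter box, 90 x 90 x 32 mm, 0.9 kg, held by a fixed plywood nest (120 mm square, rim 22 mm high). Origin at the centre of its underside, 6 mm above the bench. It may be absent (None; its nest is empty). On its top, centred, sit a washer and a captive steel hex nut; a fixed 12 mm stub rises through the nut to 84 mm above the bench.
- nutA_top (a point): Centre of the top face of the captive hex nut of unitA, 65 mm above the bench. The nut is 30 mm across flats (34.6 mm across corners), 24 mm tall (41 to 65 mm above the bench). The point turns with the nut: its x axis is normal to one pair of flats, the other two pairs lie 60 degrees to either side. The nut does not rise or sink as it turns.
- nutA (a joint): Running-down turn of unitA's nut in rad: it grows as the nut is turned clockwise seen from above, starts between 0 and 0.6 (loose), and is finger-tight at its stop at 2.2. It turns easily (about 0.07 N m).
- clampA (a joint): Final tightening of unitA's nut in rad, 0 at the start: once nutA has reached its stop, turning the nut farther clockwise turns washer and nut together against about 0.45 N m, up to a hard stop at 0.7 (fully tight). The nut's whole turn is nutA + clampA.
- unitB: Black antenna splitter box, 90 x 90 x 32 mm, 0.9 kg, held by a fixed plywood nest (120 mm square, rim 22 mm high). Origin at the centre of its underside, 6 mm above the bench. It may be absent (None; its nest is empty). On its top, centred, sit a washer and a captive steel hex nut; a fixed 12 mm stub rises through the nut to 84 mm above the bench.
- nutB_top (a point): Centre of the top face of the captive hex nut of unitB, 65 mm above the bench. The nut is 30 mm across flats (34.6 mm across corners), 24 mm tall (41 to 65 mm above the bench). The point turns with the nut: its x axis is normal to one pair of flats, the other two pairs lie 60 degrees to either side. The nut does not rise or sink as it turns.
- nutB (a joint): Running-down turn of unitB's nut in rad: it grows as the nut is turned clockwise seen from above, starts between 0 and 0.6 (loose), and is finger-tight at its stop at 2.2. It turns easily (about 0.07 N m).
- clampB (a joint): Final tightening of unitB's nut in rad, 0 at the start: once nutB has reached its stop, turning the nut farther clockwise turns washer and nut together against about 0.45 N m, up to a hard stop at 0.7 (fully tight). The nut's whole turn is nutB + clampB.
- unitC: Black antenna splitter box, 90 x 90 x 32 mm, 0.9 kg, held by a fixed plywood nest (120 mm square, rim 22 mm high). Origin at the centre of its underside, 6 mm above the bench. It may be absent (None; its nest is empty). On its top, centred, sit a washer and a captive steel hex nut; a fixed 12 mm stub rises through the nut to 84 mm above the bench.
- nutC_top (a point): Centre of the top face of the captive hex nut of unitC, 65 mm above the bench. The nut is 30 mm across flats (34.6 mm across corners), 24 mm tall (41 to 65 mm above the bench). The point turns with the nut: its x axis is normal to one pair of flats, the other two pairs lie 60 degrees to either side. The nut does not rise or sink as it turns.
- nutC (a joint): Running-down turn of unitC's nut in rad: it grows as the nut is turned clockwise seen from above, starts between 0 and 0.6 (loose), and is finger-tight at its stop at 2.2. It turns easily (about 0.07 N m).
- clampC (a joint): Final tightening of unitC's nut in rad, 0 at the start: once nutC has reached its stop, turning the nut farther clockwise turns washer and nut together against about 0.45 N m, up to a hard stop at 0.7 (fully tight). The nut's whole turn is nutC + clampC.
- wrench: Loose open-ended steel wrench, 0.16 kg, same both ways up, starting flat in the drawer, across it, jaws to the robot's right. x axis along the handle towards the jaws. Origin under the place to grip it, near its centre of mass; handle 14 mm wide (y), 20 mm tall (z 0 to 20), from x = -60 to +75 mm. Head 10 mm thick (z 5 to 15), up to 60 mm wide; all ends at x = 126 mm.
- wrench_jaw (a point): Centre between the wrench's jaws, where the nut's axis goes: 100 mm along x and 10 mm up from the wrench's origin, axes as the wrench's. Jaws 32.5 mm apart (y), closed 19.5 mm behind this point, open towards +x with splayed tips.
- cab_drawer0 (a joint): Travel of the cabinet's one drawer in m: 0 fully home, at most 0.197 fully open; it starts within 10 mm of home. Sliding friction about 1 N. The grey cabinet is fixed: 280 mm deep (x), 300 mm wide (y), 85 mm high, its front towards the robot.
- cab_drawer0_handle (a point): Middle of the drawer's horizontal steel bar handle, 11 mm thick, 120 mm long, 47 mm above the bench, 35 mm in front of the drawer's front. The point's -x axis is the way the drawer opens, y runs along the bar. The front is 58 mm tall, its upper edge 73 mm above the bench.
- drawer_in (a point): Centre of the drawer's inner floor, 22 mm above the bench, moving with the drawer, axes as the handle's. The inside measures 235 mm (x) by 258 mm (y), walls 41 mm high above the floor, 6 mm thick. With the drawer fully open the inner floor is uncovered from x = -117 to about +75 mm.
- driver: Screwdriver with orange handle, 190 mm, lying on the bench; leave alone. Origin at the centre of its underside.
- tape: Roll of clear tape, 70 mm across, 18 mm high; leave alone. Origin at the centre of its underside.
- adapter: Black plug-in power adapter, 70 x 45 x 34 mm; leave alone. Origin at the centre of its underside.
- sprayjar: Small jar 56 mm across, 38 mm tall, standing; leave alone. Origin at the centre of its underside.
Mind the look-alikes: they are no part of the job. Leave any purple look-alike of the unitA alone. Leave any green look-alike of the unitC alone.

How it is judged (in metres and radians):
On the way, in this order (a step that is already met when the one before it is completed fails the run):
1. every nut present has been run down finger-tight by hand (nut joints above 2.0 rad) (value of joint each of nutA, nutB, nutC above 2 rad), for 0.2 s.
2. every nut present has been pulled tight with the wrench (clamp joints above 0.5 rad) (value of joint each of clampA, clampB, clampC above 0.5 rad), for 0.2 s.
At the end, for the whole second after the job is handed in: Every nut present is finger-tight (nut joint above 2.0 of 2.2 rad) and pulled tight (clamp joint above 0.5 of 0.7 rad), the wrench lies at rest on the floor of the drawer, and the drawer is home to within 6 mm (all of step 1 and all of step 2 and x of wrench in the frame of drawer_in between -0.12 and 0.12 m and y of wrench in the frame of drawer_in between -0.13 and 0.13 m and z of wrench in the frame of drawer_in between -0.02 and 0.035 m and value of joint cab_drawer0 below 0.006 m and linear speed of wrench below 0.02 m/s); the robot touches nothing.
It fails at once if the fingers press on a box or its nut (over 3 N) once that nut is more than 0.4 rad past finger-tight: the final tightening is the wrench's ((contact force between the fingers and unitA above 3 N and value of joint clampA above 0.4 rad) or (contact force between the fingers and unitB above 3 N and value of joint clampB above 0.4 rad) or (contact force between the fingers and unitC above 3 N and value of joint clampC above 0.4 rad)).
It fails at once if the wrench works on a box or its nut (over 2 N) while that nut is still loose ((contact force between wrench and unitA above 2 N and value of joint nutA below 1.8 rad) or (contact force between wrench and unitB above 2 N and value of joint nutB below 1.8 rad) or (contact force between wrench and unitC above 2 N and value of joint nutC below 1.8 rad)).
It fails at once if a bystander is shoved more than 4 cm (distance of any of driver, tape, adapter, sprayjar from where it was at the start of the episode above 0.04 m).
Of unitA, unitB, unitC only 2 to 3 are there at a start; the rules pass over those that are not, and their reading is None.
At some moment in a run one of wrench may be knocked a few centimetres aside while the robot is not near it.
Once in a run the grip may slacken for a moment while it holds something.
It also fails if it takes over 210 s, if anything falls off the work surface, if the arm or the gripper's body presses on something with over 40 N, if the wrist force passes 120 N, or if a joint passes its speed limit or range.

## Working session

There is one attempt and no reset: what is moved stays moved. The work goes in short steps, Python scripts to look and compute and a tool call to move; the robot and the scene stay as the last step left them, time stands still between calls to the robot, and variables do not carry over. Pictures are saved under pics/ and viewed, at most 14 in all, crops included, and the job is handed in when it is done.

Besides the shell and the picture viewer there is one more tool, called after ">>>" by a JSON object that holds its "api" and its "payload". arm_command: Moves the arm, as the interface text tells. Its arguments: {"type":"object","properties":{"series":{"type":"array","items":{"type":"number"}},"squeeze":{"type":"number"}},"required":["series"]}

```bash
ls; mkdir -p pics; python3 - <<'E'
from rig import ctrl
import cv2
s=ctrl.get_state(); print({k:(v if not hasattr(v,'__len__') else [round(float(x),3) for x in v]) for k,v in s.items()}, ctrl.grip_depth)
for n in("top","side"):
    im=ctrl.camera(n); cv2.imwrite(f"pics/{n}0.png",im[...,::-1]); c=ctrl.get_calibration(n); print(n,c)
    for q in("unitA","nutA_top","wrench","cab_drawer0_handle","driver","tape","adapter","sprayjar"):
        print(q,[( [round(float(v)) for v in d["point"]],round(float(d["score"]),2)) for d in ctrl.look_for(q,n)])
E
```

```text
pics
{'t': 0.0, 'joint_pos': [1.211, 0.435, 0.025, 1.574, -0.012, 1.134, -0.075], 'joint_velocities': [-0.0, 0.0, 0.0, 0.0, -0.0, -0.001, -0.001], 'joint_efforts': [-0.001, -67.048, 1.025, -31.622, 0.016, 0.012, 0.0], 'tcp_pos': [158.557, -604.02, 230.507], 'orientation': [-0.001, 0.992, 0.128, -0.0], 'force': [-0.574, -0.131, 1.52], 'torque': [-0.004, -0.032, 0.023], 'grasp_force': 0.0, 'gripper_width': 85.29742082045972} 18.700000000000003
top {'camera_matrix': array([[541.69541691,   0.        , 321.70716508],
       [  0.        , 541.69541691, 237.27479899],
       [  0.        ,   0.        ,   1.        ]]), 'R': array([[-0.0102764 , -0.99968143, -0.02305298],
       [-0.99420063,  0.01268268, -0.1067907 ],
       [ 0.10704905,  0.02182187, -0.99401424]]), 't': array([ -16.5583815 ,  469.65243251, 1242.64571599])}
unitA [([226, 268, 31], 0.72), ([583, 26, 40], 0.56)]
nutA_top [([229, 261, 61], 0.54)]
wrench []
cab_drawer0_handle [([573, 350, 62], 0.88)]
driver [([367, -295, 21], 0.85)]
tape [([400, -62, 16], 0.71)]
adapter [([381, -206, 31], 0.66), ([582, 25, 38], 0.51)]
spray
[... 180 characters left out ...]
       ,   1.        ]]), 'R': array([[ 0.99308344, -0.11679728, -0.0119865 ],
       [-0.09356121, -0.72554683, -0.68178303],
       [ 0.07093363,  0.67818891, -0.73145623]]), 't': array([-483.22420595,   81.09749706, 1180.41241073])}
unitA [([585, 15, 34], 0.76), ([229, 250, 29], 0.65), ([572, 320, 61], 0.65), ([541, -176, 56], 0.47)]
nutA_top [([398, -65, 16], 0.73), ([586, 19, 60], 0.62), ([230, 261, 54], 0.49)]
wrench []
cab_drawer0_handle [([572, 325, 63], 0.7), ([542, -171, 57], 0.67)]
driver [([367, -306, 22], 0.65)]
tape [([398, -65, 16], 0.94), ([538, -178, 35], 0.72), ([364, -306, 24], 0.54)]
adapter [([388, -212, 36], 0.88), ([587, 15, 34], 0.65)]
sprayjar [([380, 28, 36], 0.82)]
```

View pics/top0.png

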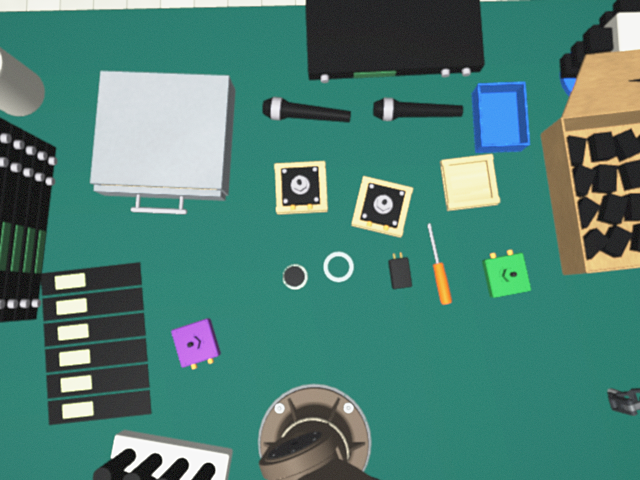

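View pics/side0.png

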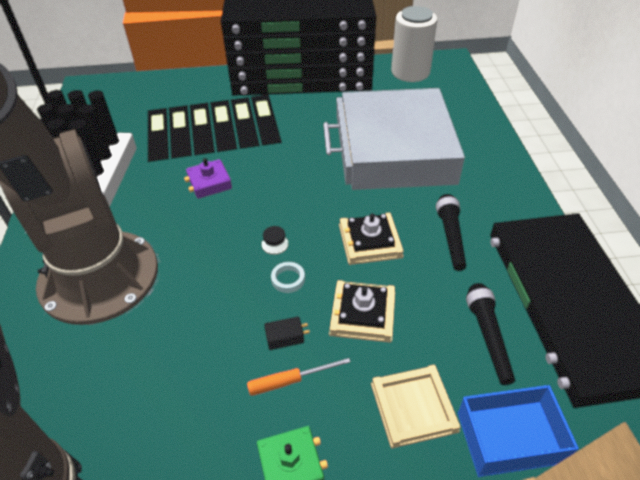

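Candidates, in top-view pixels: black boxes in nests at (301,187) and (382,205), purple look-alike (195,342), green look-alike (507,275) and black adapter (400,272). The nest at (470,182) is empty. By the description I choose the two black boxes in nests, and check them in one close crop.

```bash
cat > h.py <<'E'
import numpy as np, cv2
from rig import ctrl
def proj(n,X):
    c=ctrl.get_calibration(n); p=c["camera_matrix"]@(c["R"]@np.asarray(X,float)+c["t"]); return p[:2]/p[2]
def ray(n,uv,z):
    c=ctrl.get_calibration(n); R=c["R"]; d=R.T@np.linalg.inv(c["camera_matrix"])@np.array([*uv,1.]); o=-R.T@c["t"]
    return o+d*(z-o[2])/d[2]
def tri(a,b):
    """least-squares point from top pixel a, side pixel b"""
    A=[];y=[]
    for n,uv in(("top",a),("side",b)):
        c=ctrl.get_calibration(n); P=c["camera_matrix"]@np.c_[c["R"],c["t"]]
        for i in(0,1): r=uv[i]*P[2]-P[i]; A.append(r[:3]); y.append(-r[3])
    return np.linalg.lstsq(np.array(A),np.array(y),rcond=None)[0]
def pic(n,f=None):
    im=ctrl.camera(n)[...,::-1].copy()
    if f: cv2.imwrite(f,im)
    return im
def crop(im,u,v,w,h,k): 
    u=int(u-w/2);v=int(v-h/2); return cv2.resize(im[v:v+h,u:u+w],None,fx=k,fy=k,interpolation=cv2.INTER_CUBIC)
def st():
    s=ctrl.get_state(); o=s["orientation"]
    from scipy.spatial.transform import Rotation as Ro
    M=Ro.from_quat([o[1],o[2],o[3],o[0]]).as_matrix()
    print("t%.2f"%s["t"],"tcp",np.round(s["tcp_pos"],1),"yawy %.1f"%np.degrees(np.arctan2(M[1,1],M[0,1])),"tilt %.2f"%np.degrees(np.arccos(-M[2,2])),"F",np.round(s["force"],1),"T",np.round(s["torque"],2),"w %.1f g %.1f"%(s["gripper_width"],s["grasp_force"]),"j",np.round(s["joint_pos"],2))
    return s,M
E
python3 - <<'E'
from h import *
T=cv2.imread("pics/top0.png");S=cv2.imread("pics/side0.png")
rows=[]
for (a,b) in(((301,187),(372,228)),((383,205),(364,299))):
    print(ray("top",a,65),ray("side",b,65))
    rows.append(np.hstack([crop(T,*a,40,30,10),crop(S,*b,40,30,10)]))
cv2.imwrite("pics/nuts.png",np.vstack(rows))
# nest masks
hsv=cv2.cvtColor(T,cv2.COLOR_BGR2HSV)
E
```

```text
[581.53908883  23.4060025   65.        ] [589.70713996   4.92066741  65.        ]
[ 537.16130032 -163.02735895   65.        ] [ 541.84446214 -178.17069287   65.        ]
```

View pics/nuts.png

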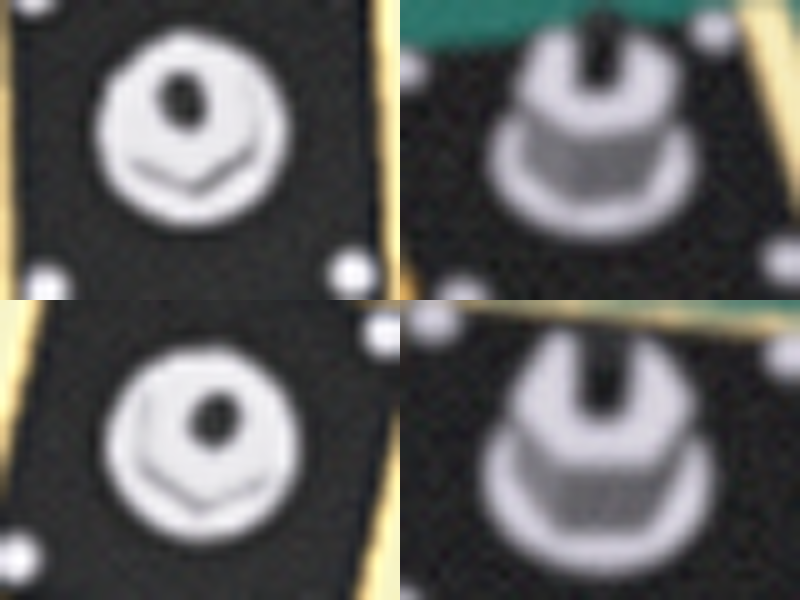

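Both crops show a black box with silver washer, silver hex nut and dark stub, matching the description. The nut corners point roughly toward −x: nut 1 has a flat normal at about 94° and nut 2 at about 84°.

```bash
python3 - <<'E'
from h import *
for a,b in(((300.05,184.35),(370.95,228.6)),((382.85,204.05),(363.35,301.35))):
    print(ray("top",a,41).round(1),ray("side",b,41).round(1),tri(a,b).round(1))
# nest rim contours (z22) top & side
for n in("top","side"):
    im=cv2.imread(f"pics/{n}0.png"); hsv=cv2.cvtColor(im,cv2.COLOR_BGR2HSV)
    m=cv2.inRange(hsv,(12,40,150),(35,160,255)); 
    for c in cv2.findContours(m,cv2.RETR_EXTERNAL,cv2.CHAIN_APPROX_NONE)[0]:
        if 1000<cv2.contourArea(c)<8000:
            r=cv2.minAreaRect(c); p=cv2.boxPoints(r); w=[ray(n,q,22)[:2].round(0).tolist() for q in p]; print(n,cv2.contourArea(c),np.round(r[0]),w,np.mean(w,0))
# drawer handle
for a,b in(((158,211),(327,137)),):
    print(ray("top",a,47),ray("side",b,47))
T=cv2.imread("pics/top0.png");S=cv2.imread("pics/side0.png")
cv2.imwrite("pics/hand.png",np.hstack([crop(T,155,200,100,100,4),crop(S,345,140,100,100,4)]))
E
```

```text
[592.7  27.   41. ] [592.4  26.1  41. ] [592.8  27.1  40. ]
[ 543.4 -165.    41. ] [ 543.6 -166.1   41. ] [ 543.7 -165.1   39.6]
top 1562.5 [317. 425.] [[-17.0, 126.0], [140.0, 101.0], [102.0, -138.0], [-52.0, -111.0]] [43.25 -5.5 ]
top 2545.0 [382. 206.] [[497.0, -90.0], [616.0, -121.0], [586.0, -239.0], [467.0, -208.0]] [ 541.5 -164.5]
top 2487.0 [300. 187.] [[649.0, 91.0], [654.0, -31.0], [531.0, -36.0], [527.0, 85.0]] [590.25  27.25]
top 2606.5 [470. 182.] [[651.0, -303.0], [665.0, -431.0], [543.0, -440.0], [529.0, -313.0]] [ 597.   -371.75]
top 5903.0 [600. 160.] [[919.0, -604.0], [915.0, -789.0], [380.0, -751.0], [382.0, -573.0]] [ 649.   -679.25]
side 3213.0 [582. 451.] [[775.0, -435.0], [961.0, -458.0], [916.0, -544.0], [742.0, -522.0]] [ 848.5  -489.75]
side 4529.5 [415. 403.] [[529.0, -321.0], [666.0, -298.0], [663.0, -429.0], [538.0, -447.0]] [ 599.   -373.75]
[533.42446369 358.03298506  47.        ] [535.67021861 359.17649348  47.        ]
```

View pics/hand.png

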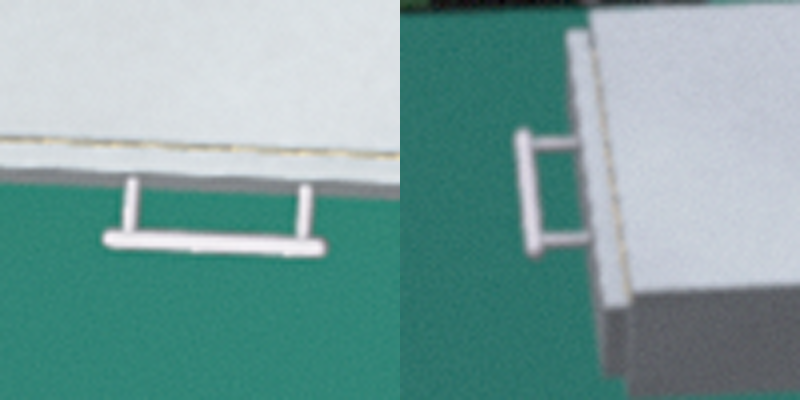

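Measured: nut 1 at (592.5, 26.8) and nut 2 at (543.5, −165.3), and both cameras agree within 1 mm at z = 41. The handle bar is at about (534, 357), 47 mm up. I go above nut 2 first.

>>> {"api": "arm_command", "payload": {"series": [0.8, 0.915, -0.16, 0, 0, 0.55, 55, 0.8, 0.915, -0.16, 0, 0, 0.55, 55, 0.8, 0.915, -0.16, 0, 0, 0.55, 55], "squeeze": 40}}

```text
t: 1.27
tcp_pos: [225.4, -528.9, 218.5]
orientation: [-0.0, 0.962, 0.272, 0.001]
force: [0.1, -1.2, -0.0]
gripper_width: 55.2
grasp_force: 0.0
```

>>> {"api": "arm_command", "payload": {"series": [0.8, 0.915, -0.16, 0, 0, 0.55, 55, 0.8, 0.915, -0.16, 0, 0, 0.55, 55, 0.8, 0.915, -0.16, 0, 0, 0.55, 55]}}

```text
t: 1.65
tcp_pos: [288.7, -456.2, 205.7]
orientation: [-0.0, 0.914, 0.407, 0.0]
force: [-1.0, -0.5, -0.0]
gripper_width: 55.2
grasp_force: 0.0
```

>>> {"api": "arm_command", "payload": {"series": [0.8, 0.915, -0.16, 0, 0, 0.55, 55, 0.8, 0.915, -0.16, 0, 0, 0.55, 55, 0.8, 0.915, -0.16, 0, 0, 0.55, 55]}}

```text
t: 2.02
tcp_pos: [352.1, -383.8, 192.9]
orientation: [-0.0, 0.846, 0.533, 0.0]
force: [0.2, -0.5, 0.4]
gripper_width: 55.2
grasp_force: 0.0
```

>>> {"api": "arm_command", "payload": {"series": [0.8, 0.915, -0.16, 0, 0, 0.55, 55, 0.8, 0.915, -0.16, 0, 0, 0.55, 55, 0.8, 0.915, -0.16, 0, 0, 0.55, 55]}}

```text
t: 2.4
tcp_pos: [415.8, -311.2, 180.1]
orientation: [0.0, 0.762, 0.648, 0.0]
force: [0.6, -0.3, -0.2]
gripper_width: 55.0
grasp_force: 0.0
```

>>> {"api": "arm_command", "payload": {"series": [0.8, 0.915, -0.16, 0, 0, 0.55, 55, 0.8, 0.915, -0.16, 0, 0, 0.55, 55, 0.8, 0.915, -0.16, 0, 0, 0.55, 55]}}

```text
t: 2.78
tcp_pos: [479.6, -238.5, 167.2]
orientation: [0.0, 0.661, 0.75, 0.0]
force: [-0.9, -1.0, -0.6]
gripper_width: 55.2
grasp_force: 0.0
```

>>> {"api": "arm_command", "payload": {"series": [0.8, 0.915, -0.16, 0, 0, 0.55, 55, 0.8, 0.915, -0.16, 0, 0, 0.55, 55, 0.8, 0.915, -0.16, 0, 0, 0.55, 55, 0.8, 0.915, -0.16, 0, 0, 0.55, 55]}}

```text
t: 3.28
tcp_pos: [541.6, -168.5, 154.3]
orientation: [-0.0, 0.549, 0.836, -0.001]
force: [-0.5, -0.9, 0.3]
gripper_width: 55.2
grasp_force: 0.0
```

```bash
python3 -c "
from h import *
st()
for a,b in(((131.2,209.0),(186.2,212.0)),):
    p=ray('top',a,47);q=ray('top',b,47);print(p,q,(p+q)/2,np.degrees(np.arctan2(*(p-q)[1::-1])),np.linalg.norm(p-q))
"
```

```text
t3.27 tcp [ 541.6 -168.5  154.3] yawy 23.4 tilt 0.12 F [-0.5 -0.9  0.3] T [-0.05  0.01  0.01] w 55.2 g 0.0 j [ 0.57  0.47 -0.51  1.78  0.27  0.96  0.36]
[539.01455767 421.06914419  47.        ] [530.15633604 291.95939957  47.        ] [534.58544686 356.51427188  47.        ] 86.07508657314492 129.41326920217952
```

>>> {"api": "arm_command", "payload": {"series": [0.025, 0.04, -0.5, 0, 0, 0, 55, 0.025, 0.04, -1.0, 0, 0, 0, 55, 0.025, 0.04, -1.0, 0, 0, 0, 55, 0.025, 0.04, -1.0, 0, 0, 0, 55]}}

```text
t: 3.78
tcp_pos: [545.0, -163.6, 75.9]
orientation: [0.001, 0.548, 0.837, -0.0]
force: [0.6, 0.8, 0.1]
gripper_width: 55.3
grasp_force: 0.0
```

```bash
python3 - <<'E'
from h import *
st()
T=pic("top");S=pic("side")
a=proj("top",(543,-165,90));b=proj("side",(543,-165,90))
cv2.imwrite("pics/c1.png",np.hstack([crop(T,*a,80,100,5),crop(S,*b,80,100,5)]))
E
```

```text
t3.77 tcp [ 545.  -163.6   75.9] yawy 23.6 tilt 0.08 F [0.6 0.8 0.1] T [-0.01 -0.    0.01] w 55.3 g 0.0 j [ 0.53  0.57 -0.47  1.85  0.35  0.8   0.29]
```

View pics/c1.png

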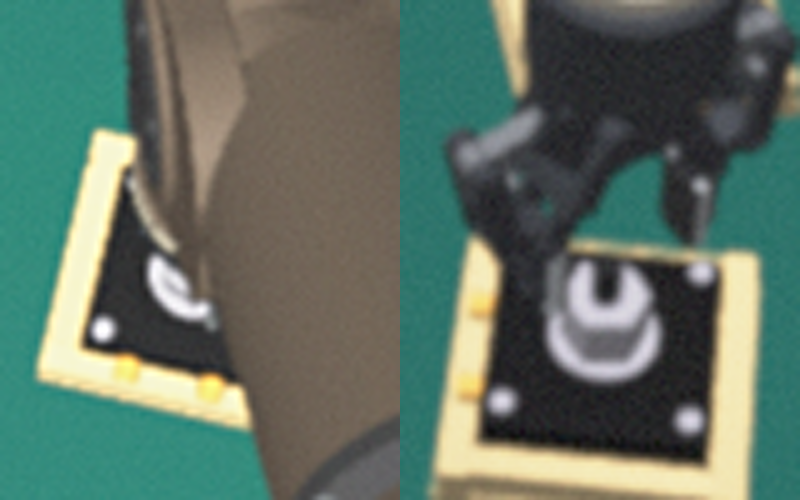

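The side view shows the two fingers straddling the nut at about (605,300) in the crop. I descend and close.

>>> {"api": "arm_command", "payload": {"series": [-0.02, -0.02, -0.4, 0, 0, 0, 55, -0.02, -0.02, -0.4, 0, 0, 0, 55, -0.02, -0.02, -0.4, 0, 0, 0, 25, -0.02, -0.02, -0.4, 0, 0, 0, 25, -0.02, -0.02, -0.4, 0, 0, 0, 20, -0.02, -0.02, -0.4, 0, 0, 0, 20, -0.02, -0.02, -0.4, 0, 0, 0, 20, -0.02, -0.02, -0.4, 0, 0, 0, 20, -0.02, -0.02, -0.4, 0, 0, 0, 20]}}

```text
t: 5.0
tcp_pos: [543.6, -164.0, 44.1]
orientation: [0.001, 0.547, 0.837, -0.0]
force: [-2.9, -0.7, 4.9]
gripper_width: 29.3
grasp_force: 42.4
```

```bash
python3 -c "
from h import *
st()"
```

```text
t5.00 tcp [ 543.6 -164.    44.1] yawy 23.7 tilt 0.09 F [-2.9 -0.7  4.9] T [-0.11  0.67  0.05] w 29.3 g 42.4 j [ 0.51  0.61 -0.45  1.88  0.38  0.74  0.27]
```

>>> {"api": "arm_command", "payload": {"series": [0, 0, 0, 0, 0, -0.33, 20, 0, 0, 0, 0, 0, -0.66, 20, 0, 0, 0, 0, 0, -1, 20, 0, 0, 0, 0, 0, -1, 20]}}

```text
t: 5.5
tcp_pos: [544.1, -163.8, 44.1]
orientation: [0.001, 0.744, 0.668, 0.0]
force: [-1.9, -0.1, 8.7]
gripper_width: 29.2
grasp_force: 42.5
```

```bash
python3 -c "
from h import *
st()"
```

```text
t5.50 tcp [ 544.1 -163.8   44.1] yawy -6.2 tilt 0.14 F [-1.9 -0.1  8.7] T [-0.11  0.41 -0.06] w 29.2 g 42.5 j [ 0.42  0.59 -0.31  1.88  0.26  0.71 -0.15]
```

>>> {"api": "arm_command", "payload": {"series": [0, 0, 0, 0, 0, -0.33, 20, 0, 0, 0, 0, 0, -0.66, 20, 0, 0, 0, 0, 0, -1, 20, 0, 0, 0, 0, 0, -1, 20]}}

```text
t: 6.0
tcp_pos: [544.7, -164.1, 44.1]
orientation: [0.001, 0.892, 0.453, 0.001]
force: [0.1, -0.5, 6.9]
gripper_width: 29.3
grasp_force: 42.4
```

```bash
python3 -c "
from h import *
st()"
```

```text
t6.00 tcp [ 544.7 -164.1   44.1] yawy -36.2 tilt 0.19 F [ 0.1 -0.5  6.9] T [-0.25  0.05 -0.09] w 29.3 g 42.4 j [ 0.32  0.57 -0.17  1.89  0.14  0.69 -0.57]
```

>>> {"api": "arm_command", "payload": {"series": [0, 0, 0, 0, 0, -0.33, 20, 0, 0, 0, 0, 0, -0.66, 20, 0, 0, 0, 0, 0, -0.9, 20, 0, 0, 0, 0, 0, -0.9, 20]}}

```text
t: 6.5
tcp_pos: [545.0, -164.5, 44.1]
orientation: [0.001, 0.973, 0.232, 0.002]
force: [1.3, -2.0, 5.3]
gripper_width: 29.3
grasp_force: 42.3
```

```bash
python3 -c "
from h import *
st()"
```

```text
t6.50 tcp [ 545.  -164.5   44.1] yawy -63.1 tilt 0.23 F [ 1.3 -2.   5.3] T [-0.59 -0.22 -0.03] w 29.3 g 42.3 j [ 0.23  0.56 -0.04  1.9   0.03  0.67 -0.94]
```

>>> {"api": "arm_command", "payload": {"series": [0, 0, 0, 0, 0, -0.2, 20, 0, 0, 0, 0, 0, -0.2, 20]}}

```text
t: 6.75
tcp_pos: [545.0, -164.6, 44.1]
orientation: [0.001, 0.983, 0.181, 0.002]
force: [1.0, -3.4, 6.4]
gripper_width: 29.0
grasp_force: 42.3
```

```bash
python3 -c "
from h import *
st()"
```

```text
t6.75 tcp [ 545.  -164.6   44.1] yawy -69.1 tilt 0.23 F [ 1.  -3.4  6.4] T [-0.53 -0.22 -0.05] w 29.0 g 42.3 j [ 0.21  0.56 -0.01  1.9   0.01  0.67 -1.02]
```

>>> {"api": "arm_command", "payload": {"series": [0, 0, 0, 0, 0, -0.2, 20, 0, 0, 0, 0, 0, -0.2, 20]}}

```text
t: 7.0
tcp_pos: [545.1, -164.7, 44.1]
orientation: [0.001, 0.992, 0.129, 0.002]
force: [1.6, -3.0, 5.9]
gripper_width: 29.5
grasp_force: 42.3
```

```bash
python3 -c "
from h import *
st()"
```

```text
t7.00 tcp [ 545.1 -164.7   44.1] yawy -75.1 tilt 0.24 F [ 1.6 -3.   5.9] T [-0.67 -0.27 -0.07] w 29.5 g 42.3 j [ 0.19  0.56  0.02  1.9  -0.01  0.67 -1.1 ]
```

>>> {"api": "arm_command", "payload": {"series": [0, 0, 0, 0, 0, -0.2, 20, 0, 0, 0, 0, 0, -0.2, 20]}}

```text
t: 7.25
tcp_pos: [545.1, -164.8, 44.1]
orientation: [0.001, 0.997, 0.078, 0.002]
force: [2.3, -5.0, 2.8]
gripper_width: 29.3
grasp_force: 30.9
```

```bash
python3 -c "
from h import *
st()"
```

```text
t7.25 tcp [ 545.1 -164.8   44.1] yawy -81.1 tilt 0.24 F [ 2.3 -5.   2.8] T [-0.81 -0.29  0.07] w 29.3 g 30.9 j [ 0.17  0.56  0.05  1.91 -0.04  0.67 -1.18]
```

>>> {"api": "arm_command", "payload": {"series": [0, 0, 0, 0, 0, 0, 20, 0, 0, 0, 0, 0, 0, 20, 0, 0, 0, 0, 0, 0, 20]}}

```text
t: 7.62
tcp_pos: [545.1, -164.8, 44.1]
orientation: [0.001, 0.997, 0.078, 0.002]
force: [1.2, -3.5, 7.5]
gripper_width: 29.3
grasp_force: 44.2
```

```bash
python3 -c "
from h import *
st()"
```

```text
t7.62 tcp [ 545.1 -164.8   44.1] yawy -81.1 tilt 0.24 F [ 1.2 -3.5  7.5] T [-0.83 -0.31  0.14] w 29.3 g 44.2 j [ 0.17  0.56  0.05  1.91 -0.04  0.67 -1.18]
```

>>> {"api": "arm_command", "payload": {"series": [0, 0, 0, 0, 0, -0.15, 20, 0, 0, 0, 0, 0, -0.15, 20, 0, 0, 0, 0, 0, -0.15, 20]}}

```text
t: 8.0
tcp_pos: [545.1, -164.9, 44.1]
orientation: [0.001, 0.999, 0.039, 0.002]
force: [1.4, -3.6, 7.6]
gripper_width: 29.6
grasp_force: 44.1
```

```bash
python3 -c "
from h import *
st()"
```

```text
t8.00 tcp [ 545.1 -164.9   44.1] yawy -85.6 tilt 0.25 F [ 1.4 -3.6  7.6] T [-0.93 -0.34  0.11] w 29.6 g 44.1 j [ 0.15  0.56  0.07  1.91 -0.06  0.67 -1.24]
```

>>> {"api": "arm_command", "payload": {"series": [0, 0, 0, 0, 0, -0.1, 20, 0, 0, 0, 0, 0, -0.1, 20]}}

```text
t: 8.25
tcp_pos: [545.1, -164.9, 44.1]
orientation: [0.001, 1.0, 0.012, 0.002]
force: [1.8, -4.3, 7.7]
gripper_width: 29.2
grasp_force: 44.1
```

```bash
python3 -c "
from h import *
st()"
```

```text
t8.25 tcp [ 545.1 -164.9   44.1] yawy -88.6 tilt 0.25 F [ 1.8 -4.3  7.7] T [-0.94 -0.3   0.25] w 29.2 g 44.1 j [ 0.14  0.56  0.08  1.91 -0.07  0.67 -1.28]
```

>>> {"api": "arm_command", "payload": {"series": [0, 0, 0, 0, 0, -0.1, 20, 0, 0, 0, 0, 0, -0.1, 20]}}

```text
t: 8.5
tcp_pos: [545.1, -164.9, 44.1]
orientation: [0.001, 1.0, -0.014, 0.002]
force: [2.4, -4.7, 7.8]
gripper_width: 29.6
grasp_force: 44.1
```

```bash
python3 -c "
from h import *
s,M=st();print(s['joint_efforts'])"
```

```text
t8.50 tcp [ 545.1 -164.9   44.1] yawy -91.6 tilt 0.25 F [ 2.4 -4.7  7.8] T [-1.01 -0.26  0.28] w 29.6 g 44.1 j [ 0.13  0.56  0.1   1.91 -0.08  0.67 -1.32]
[ -2.03908123 -61.60180807   0.17463125 -17.98223197  -1.14802826
   0.93792725  -0.56583524]
```

>>> {"api": "arm_command", "payload": {"series": [0, 0, 0, 0, 0, -0.1, 20, 0, 0, 0, 0, 0, -0.1, 20]}}

```text
t: 8.75
tcp_pos: [545.1, -165.0, 44.1]
orientation: [0.001, 0.999, -0.04, 0.002]
force: [2.6, -4.3, 7.3]
gripper_width: 28.8
grasp_force: 44.1
```

```bash
python3 -c "
from h import *
s,M=st();print(s['joint_efforts'])"
```

```text
t8.75 tcp [ 545.1 -165.    44.1] yawy -94.6 tilt 0.25 F [ 2.6 -4.3  7.3] T [-1.06 -0.29  0.17] w 28.8 g 44.1 j [ 0.12  0.56  0.11  1.91 -0.1   0.67 -1.36]
[ -2.13226564 -61.53946638   0.30789105 -17.94511914  -1.17748149
   0.96562095  -0.56572633]
```

>>> {"api": "arm_command", "payload": {"series": [0, 0, 0, 0, 0, -0.1, 20, 0, 0, 0, 0, 0, -0.1, 20]}}

```text
t: 9.0
tcp_pos: [545.1, -165.1, 44.1]
orientation: [0.001, 0.998, -0.066, 0.002]
force: [1.3, -4.4, 7.8]
gripper_width: 28.8
grasp_force: 44.1
```

```bash
python3 -c "
from h import *
s,M=st();print(s['joint_efforts'])"
```

```text
t9.00 tcp [ 545.1 -165.1   44.1] yawy -97.6 tilt 0.26 F [ 1.3 -4.4  7.8] T [-1.08 -0.31  0.26] w 28.8 g 44.1 j [ 0.11  0.56  0.13  1.91 -0.11  0.67 -1.4 ]
[ -2.22547732 -61.4718318    0.44087478 -17.91183293  -1.20701283
   0.99081773  -0.56552438]
```

>>> {"api": "arm_command", "payload": {"series": [0, 0, 0, 0, 0, 0, 55, 0, 0, 0, 0, 0, 0, 55, 0, 0, 0, 0, 0, 0, 55, 0, 0, 0.5, 0, 0, 0, 55, 0, 0, 1, 0, 0, 0, 55, 0, 0, 1, 0, 0, 0, 55]}}

```text
t: 9.75
tcp_pos: [545.0, -164.0, 125.4]
orientation: [0.0, 0.998, -0.068, 0.003]
force: [0.9, -0.5, 0.3]
gripper_width: 55.0
grasp_force: 0.0
```

```bash
python3 -c "
from h import *
s,M=st();print(s['joint_efforts'])"
```

```text
t9.75 tcp [ 545.  -164.   125.4] yawy -97.8 tilt 0.30 F [ 0.9 -0.5  0.3] T [ 0.   -0.03  0.01] w 55.0 g 0.0 j [ 0.09  0.45  0.15  1.85 -0.09  0.84 -1.42]
[-1.72102335e-02 -6.43775010e+01  3.05645563e+00 -2.67908496e+01
  9.41801607e-02  7.39905518e-01 -8.74339021e-02]
```

>>> {"api": "arm_command", "payload": {"series": [0.118, 0.48, 0, 0, 0, 0.88, 55, 0.118, 0.48, 0, 0, 0, 0.88, 55, 0.118, 0.48, 0, 0, 0, 0.88, 55, 0.118, 0.48, 0, 0, 0, 0.88, 55]}}

```text
t: 10.25
tcp_pos: [551.9, -125.1, 121.6]
orientation: [-0.0, 0.987, 0.162, -0.001]
force: [0.8, -0.3, -0.0]
gripper_width: 55.1
grasp_force: 0.0
```

>>> {"api": "arm_command", "payload": {"series": [0.118, 0.48, 0, 0, 0, 0.88, 55, 0.118, 0.48, 0, 0, 0, 0.88, 55, 0.118, 0.48, 0, 0, 0, 0.88, 55, 0.118, 0.48, 0, 0, 0, 0.88, 55]}}

```text
t: 10.75
tcp_pos: [561.6, -86.9, 122.0]
orientation: [-0.0, 0.924, 0.382, -0.0]
force: [0.2, 0.3, -0.4]
gripper_width: 55.2
grasp_force: 0.0
```

>>> {"api": "arm_command", "payload": {"series": [0.118, 0.48, 0, 0, 0, 0.88, 55, 0.118, 0.48, 0, 0, 0, 0.88, 55, 0.118, 0.48, 0, 0, 0, 0.88, 55, 0.118, 0.48, 0, 0, 0, 0.88, 55]}}

```text
t: 11.25
tcp_pos: [571.2, -48.7, 122.2]
orientation: [-0.0, 0.813, 0.582, -0.0]
force: [-0.4, 0.5, -0.1]
gripper_width: 54.7
grasp_force: 0.0
```

>>> {"api": "arm_command", "payload": {"series": [0.118, 0.48, 0, 0, 0, 0.88, 55, 0.118, 0.48, 0, 0, 0, 0.88, 55, 0.118, 0.48, 0, 0, 0, 0.88, 55, 0.118, 0.48, 0, 0, 0, 0.88, 55]}}

```text
t: 11.75
tcp_pos: [580.7, -10.3, 122.3]
orientation: [-0.0, 0.659, 0.752, -0.0]
force: [-0.7, -0.2, -0.7]
gripper_width: 55.2
grasp_force: 0.0
```

>>> {"api": "arm_command", "payload": {"series": [0.118, 0.48, 0, 0, 0, 0.88, 55, 0.118, 0.48, 0, 0, 0, 0.88, 55, 0.118, 0.48, 0, 0, 0, 0.88, 55, 0.118, 0.48, 0, 0, 0, 0.88, 55, 0.118, 0.48, 0, 0, 0, 0.88, 55]}}

```text
t: 12.38
tcp_pos: [590.3, 28.1, 122.4]
orientation: [-0.0, 0.47, 0.883, -0.0]
force: [-0.6, 0.2, 0.1]
gripper_width: 55.0
grasp_force: 0.0
```

```bash
python3 -c "
from h import *
s,M=st();print(s['joint_efforts'])"
```

```text
t12.38 tcp [590.3  28.1 122.4] yawy 34.0 tilt 0.01 F [-0.6  0.2  0.1] T [-0.04 -0.06  0.  ] w 55.0 g 0.0 j [ 0.18  0.53 -0.45  1.75  0.28  0.92  0.2 ]
[ 6.87657134e-02 -6.66610622e+01 -6.94777295e+00 -2.66220832e+01
  1.43816066e-02  3.85622028e-03 -1.31817380e-02]
```

>>> {"api": "arm_command", "payload": {"series": [0.035, -0.015, -0.4, 0, 0, 0, 55, 0.035, -0.015, -0.8, 0, 0, 0, 55, 0.035, -0.015, -0.98, 0, 0, 0, 55, 0.035, -0.015, -0.98, 0, 0, 0, 55, 0.035, -0.015, -0.98, 0, 0, 0, 55]}}

```text
t: 13.0
tcp_pos: [593.9, 27.3, 45.2]
orientation: [0.001, 0.468, 0.884, 0.0]
force: [-1.0, -0.1, 0.1]
gripper_width: 55.5
grasp_force: 0.0
```

>>> {"api": "arm_command", "payload": {"series": [0, 0, 0, 0, 0, 0, 25, 0, 0, 0, 0, 0, 0, 25, 0, 0, 0, 0, 0, 0, 20, 0, 0, 0, 0, 0, 0, 20, 0, 0, 0, 0, 0, 0, 20, 0, 0, 0, 0, 0, 0, 20]}}

```text
t: 13.75
tcp_pos: [593.2, 26.8, 45.2]
orientation: [0.0, 0.468, 0.884, -0.0]
force: [-2.6, -1.4, 6.7]
gripper_width: 28.9
grasp_force: 42.3
```

```bash
python3 -c "
from h import *
s,M=st();print(s['joint_efforts'][-1])"
```

```text
t13.75 tcp [593.2  26.8  45.2] yawy 34.2 tilt 0.05 F [-2.6 -1.4  6.7] T [-0.3   0.66  0.04] w 28.9 g 42.3 j [ 0.15  0.63 -0.41  1.81  0.35  0.77  0.15]
-0.03501051105558872
```

>>> {"api": "arm_command", "payload": {"series": [0, 0, 0, 0, 0, -0.33, 20, 0, 0, 0, 0, 0, -0.66, 20, 0, 0, 0, 0, 0, -1, 20, 0, 0, 0, 0, 0, -1, 20]}}

```text
t: 14.25
tcp_pos: [592.6, 26.5, 45.2]
orientation: [0.0, 0.682, 0.731, -0.001]
force: [-4.6, -1.3, 8.2]
gripper_width: 29.0
grasp_force: 42.5
```

>>> {"api": "arm_command", "payload": {"series": [0, 0, 0, 0, 0, -0.33, 20, 0, 0, 0, 0, 0, -0.66, 20, 0, 0, 0, 0, 0, -1, 20, 0, 0, 0, 0, 0, -1, 20]}}

```text
t: 14.75
tcp_pos: [592.0, 26.6, 45.2]
orientation: [0.0, 0.848, 0.53, -0.001]
force: [-7.5, -0.7, 10.5]
gripper_width: 29.0
grasp_force: 42.8
```

>>> {"api": "arm_command", "payload": {"series": [0, 0, 0, 0, 0, -0.33, 20, 0, 0, 0, 0, 0, -0.66, 20, 0, 0, 0, 0, 0, -0.9, 20, 0, 0, 0, 0, 0, -0.9, 20]}}

```text
t: 15.25
tcp_pos: [591.6, 27.0, 45.1]
orientation: [-0.0, 0.948, 0.318, -0.001]
force: [-7.8, -0.8, 11.5]
gripper_width: 28.9
grasp_force: 43.0
```

```bash
python3 -c "
from h import *
s,M=st();print(s['joint_efforts'][-1])"
```

```text
t15.25 tcp [591.6  27.   45.1] yawy -52.9 tilt 0.13 F [-7.8 -0.8 11.5] T [-0.2   1.84 -0.08] w 28.9 g 43.0 j [-0.13  0.59 -0.    1.84  0.    0.71 -1.06]
-0.797551441937685
```

>>> {"api": "arm_command", "payload": {"series": [0, 0, 0, 0, 0, -0.2, 20, 0, 0, 0, 0, 0, -0.2, 20]}}

```text
t: 15.5
tcp_pos: [591.5, 27.1, 45.1]
orientation: [-0.0, 0.963, 0.268, -0.001]
force: [-8.8, -0.1, 12.4]
gripper_width: 29.0
grasp_force: 43.0
```

```bash
python3 -c "
from h import *
s,M=st();print(s['joint_efforts'][-1])"
```

```text
t15.50 tcp [591.5  27.1  45.1] yawy -58.9 tilt 0.14 F [-8.8 -0.1 12.4] T [-0.14  1.91 -0.08] w 29.0 g 43.0 j [-0.15  0.59  0.03  1.84 -0.02  0.71 -1.14]
-0.6133607961237431
```

>>> {"api": "arm_command", "payload": {"series": [0, 0, 0, 0, 0, -0.2, 20, 0, 0, 0, 0, 0, -0.2, 20]}}

```text
t: 15.75
tcp_pos: [591.5, 27.2, 45.1]
orientation: [-0.0, 0.976, 0.218, -0.001]
force: [-8.9, -1.0, 11.9]
gripper_width: 29.0
grasp_force: 43.0
```

```bash
python3 -c "
from h import *
s,M=st();print(s['joint_efforts'][-1])"
```

```text
t15.75 tcp [591.5  27.2  45.1] yawy -64.9 tilt 0.14 F [-8.9 -1.  11.9] T [-0.14  1.95  0.06] w 29.0 g 43.0 j [-0.17  0.59  0.05  1.84 -0.05  0.71 -1.23]
-0.7827669940888882
```

>>> {"api": "arm_command", "payload": {"series": [0, 0, 0, 0, 0, -0.1, 20, 0, 0, 0, 0, 0, -0.1, 20, 0, 0, 0, 0, 0, -0.1, 20]}}

```text
t: 16.12
tcp_pos: [591.5, 27.2, 45.1]
orientation: [-0.0, 0.981, 0.193, -0.001]
force: [-8.7, -1.4, 12.3]
gripper_width: 28.7
grasp_force: 43.1
```

```bash
python3 -c "
from h import *
s,M=st();print(s['joint_efforts'][-1])"
```

```text
t16.12 tcp [591.5  27.2  45.1] yawy -67.8 tilt 0.14 F [-8.7 -1.4 12.3] T [-0.13  1.98  0.22] w 28.7 g 43.1 j [-0.18  0.59  0.07  1.84 -0.06  0.71 -1.27]
-0.22765145637094975
```

>>> {"api": "arm_command", "payload": {"series": [0, 0, 0, 0, 0, -0.1, 20, 0, 0, 0, 0, 0, -0.1, 20, 0, 0, 0, 0, 0, -0.1, 20]}}

```text
t: 16.5
tcp_pos: [591.5, 27.3, 45.1]
orientation: [-0.0, 0.986, 0.167, -0.001]
force: [-9.0, -0.3, 12.3]
gripper_width: 29.0
grasp_force: 43.1
```

```bash
python3 -c "
from h import *
s,M=st();print(s['joint_efforts'][-1])"
```

```text
t16.50 tcp [591.5  27.3  45.1] yawy -70.8 tilt 0.15 F [-9.  -0.3 12.3] T [-0.1   1.94  0.22] w 29.0 g 43.1 j [-0.19  0.59  0.08  1.84 -0.07  0.71 -1.31]
-0.2280088746920228
```

>>> {"api": "arm_command", "payload": {"series": [0, 0, 0, 0, 0, -0.1, 20, 0, 0, 0, 0, 0, -0.1, 20, 0, 0, 0, 0, 0, -0.1, 20]}}

```text
t: 16.88
tcp_pos: [591.4, 27.4, 45.1]
orientation: [-0.0, 0.99, 0.141, -0.001]
force: [-8.7, 0.2, 13.2]
gripper_width: 28.7
grasp_force: 43.1
```

```bash
python3 -c "
from h import *
s,M=st();print(s['joint_efforts'][-1])"
```

```text
t16.88 tcp [591.4  27.4  45.1] yawy -73.8 tilt 0.15 F [-8.7  0.2 13.2] T [-0.01  1.92  0.23] w 28.7 g 43.1 j [-0.2   0.59  0.1   1.84 -0.08  0.71 -1.35]
-0.22764353547245264
```

>>> {"api": "arm_command", "payload": {"series": [0, 0, 0, 0, 0, 0, 55, 0, 0, 0, 0, 0, 0, 55, 0, 0, 0, 0, 0, 0, 55, 0, 0, 0.5, 0, 0, 0, 55, 0, 0, 1, 0, 0, 0, 55, 0, 0, 1, 0, 0, 0, 55]}}

```text
t: 17.62
tcp_pos: [595.5, 27.2, 127.3]
orientation: [0.0, 0.99, 0.141, 0.003]
force: [0.1, 0.3, -0.9]
gripper_width: 54.7
grasp_force: 0.0
```

>>> {"api": "arm_command", "payload": {"series": [-0.142, 0.82, 0, 0, 0, 0.466, 26, -0.142, 0.82, 0, 0, 0, 0.466, 26, -0.142, 0.82, 0, 0, 0, 0.466, 26]}}

```text
t: 18.0
tcp_pos: [581.2, 93.2, 123.3]
orientation: [-0.0, 0.965, 0.261, -0.001]
force: [0.7, 0.1, 1.0]
gripper_width: 26.3
grasp_force: 0.0
```

>>> {"api": "arm_command", "payload": {"series": [-0.142, 0.82, 0, 0, 0, 0.466, 26, -0.142, 0.82, 0, 0, 0, 0.466, 26, -0.142, 0.82, 0, 0, 0, 0.466, 26]}}

```text
t: 18.38
tcp_pos: [570.4, 157.5, 123.5]
orientation: [0.0, 0.927, 0.375, -0.0]
force: [0.3, 0.0, -0.1]
gripper_width: 26.0
grasp_force: 0.0
```

>>> {"api": "arm_command", "payload": {"series": [-0.142, 0.82, 0, 0, 0, 0.466, 26, -0.142, 0.82, 0, 0, 0, 0.466, 26, -0.142, 0.82, 0, 0, 0, 0.466, 26]}}

```text
t: 18.75
tcp_pos: [559.5, 222.4, 123.7]
orientation: [0.0, 0.875, 0.484, -0.0]
force: [0.4, -1.7, 0.1]
gripper_width: 26.0
grasp_force: 0.0
```

>>> {"api": "arm_command", "payload": {"series": [-0.142, 0.82, 0, 0, 0, 0.466, 26, -0.142, 0.82, 0, 0, 0, 0.466, 26, -0.142, 0.82, 0, 0, 0, 0.466, 26]}}

```text
t: 19.12
tcp_pos: [548.4, 287.6, 123.7]
orientation: [0.001, 0.81, 0.587, -0.0]
force: [0.7, -1.2, 0.3]
gripper_width: 26.3
grasp_force: 0.0
```

>>> {"api": "arm_command", "payload": {"series": [-0.142, 0.82, 0, 0, 0, 0.466, 26, -0.142, 0.82, 0, 0, 0, 0.466, 26, -0.142, 0.82, 0, 0, 0, 0.466, 26, -0.142, 0.82, 0, 0, 0, 0.466, 26]}}

```text
t: 19.62
tcp_pos: [537.6, 352.3, 123.9]
orientation: [0.001, 0.733, 0.68, -0.0]
force: [-0.3, -0.3, 0.3]
gripper_width: 26.0
grasp_force: 0.0
```

```bash
python3 -c "
from h import *
st()"
```

```text
t19.62 tcp [537.6 352.3 123.9] yawy -4.2 tilt 0.10 F [-0.3 -0.3  0.3] T [ 0.04 -0.04  0.  ] w 26.0 g 0.0 j [-0.52  0.57 -0.22  1.63  0.15  0.95 -0.86]
```

>>> {"api": "arm_command", "payload": {"series": [-0.038, 0.05, 0, 0, 0, 0, 26, -0.038, 0.05, -0.5, 0, 0, 0, 26, -0.038, 0.05, -0.8, 0, 0, 0, 26, -0.038, 0.05, -1, 0, 0, 0, 26, -0.038, 0.05, -1, 0, 0, 0, 26]}}

```text
t: 20.25
tcp_pos: [532.8, 358.5, 43.3]
orientation: [-0.0, 0.731, 0.682, -0.001]
force: [-0.0, -1.0, 0.2]
gripper_width: 25.8
grasp_force: 0.0
```

>>> {"api": "arm_command", "payload": {"series": [0, 0, -0.17, 0, 0, 0, 26, 0, 0, -0.17, 0, 0, 0, 26, 0, 0, -0.17, 0, 0, 0, 5, 0, 0, -0.17, 0, 0, 0, 5, 0, 0, -0.17, 0, 0, 0, 5, 0, 0, -0.17, 0, 0, 0, 5]}}

```text
t: 21.0
tcp_pos: [533.6, 359.2, 31.0]
orientation: [0.0, 0.731, 0.683, 0.0]
force: [1.1, -0.6, 3.5]
gripper_width: 9.3
grasp_force: 39.2
```

```bash
python3 -c "
from h import *
st()"
```

```text
t21.00 tcp [533.6 359.2  31. ] yawy -3.9 tilt 0.05 F [ 1.1 -0.6  3.5] T [-0.19 -0.04  0.08] w 9.3 g 39.2 j [-0.54  0.68 -0.2   1.7   0.18  0.78 -0.9 ]
```

>>> {"api": "arm_command", "payload": {"series": [-0.25, 0.017, 0, 0, 0, 0, 5, -0.5, 0.034, 0, 0, 0, 0, 5, -0.75, 0.05, 0, 0, 0, 0, 5, -0.97, 0.066, 0, 0, 0, 0, 5, -0.97, 0.066, 0, 0, 0, 0, 5]}}

```text
t: 21.62
tcp_pos: [453.9, 363.8, 30.9]
orientation: [0.0, 0.73, 0.683, -0.001]
force: [-1.5, -4.5, 6.0]
gripper_width: 9.6
grasp_force: 40.7
```

>>> {"api": "arm_command", "payload": {"series": [-0.25, 0.017, 0, 0, 0, 0, 5, -0.5, 0.034, 0, 0, 0, 0, 5, -0.75, 0.05, 0, 0, 0, 0, 5, -0.97, 0.066, 0, 0, 0, 0, 5, -0.97, 0.066, 0, 0, 0, 0, 5]}}

```text
t: 22.25
tcp_pos: [376.2, 368.2, 30.8]
orientation: [0.001, 0.73, 0.683, -0.001]
force: [-1.4, -6.4, 10.1]
gripper_width: 9.3
grasp_force: 41.0
```

>>> {"api": "arm_command", "payload": {"series": [-0.2, 0.014, 0, 0, 0, 0, 5, -0.4, 0.028, 0, 0, 0, 0, 5, -0.4, 0.028, 0, 0, 0, 0, 5]}}

```text
t: 22.62
tcp_pos: [344.4, 370.0, 30.8]
orientation: [0.001, 0.73, 0.683, -0.002]
force: [-1.4, -7.8, 10.9]
gripper_width: 9.4
grasp_force: 41.2
```

```bash
python3 -c "
from h import *
st()"
```

```text
t22.62 tcp [344.4 370.   30.8] yawy -3.8 tilt 0.21 F [-1.4 -7.8 10.9] T [-1.56  0.32  0.09] w 9.4 g 41.2 j [-0.77  0.53 -0.21  2.05  0.19  0.59 -1.18]
```

>>> {"api": "arm_command", "payload": {"series": [0, 0, 0, 0, 0, 0, 24, 0, 0, 0, 0, 0, 0, 24, 0, 0, 0, 0, 0, 0, 24, 0, 0, 0.5, 0, 0, 0, 24, 0, 0, 1, 0, 0, 0, 24, 0, 0, 1, 0, 0, 0, 24]}}

```text
t: 23.38
tcp_pos: [347.4, 373.7, 113.2]
orientation: [-0.0, 0.731, 0.683, 0.003]
force: [0.1, 0.1, -0.0]
gripper_width: 24.2
grasp_force: 0.0
```

>>> {"api": "arm_command", "payload": {"series": [0, -0.5, 0.5, 0, 0, 0, 50, 0, -1, 1, 0, 0, 0, 50, 0, -1, 1, 0, 0, 0, 50]}}

```text
t: 23.75
tcp_pos: [347.4, 290.0, 192.2]
orientation: [0.001, 0.732, 0.681, 0.001]
force: [-0.3, 0.4, -0.6]
gripper_width: 50.0
grasp_force: 0.0
```

>>> {"api": "arm_command", "payload": {"series": [0.5, -0.5, 0, 0, 0, 0, 50, 1, -1, 0, 0, 0, 0, 50, 1, -1, 0, 0, 0, 0, 50]}}

```text
t: 24.12
tcp_pos: [428.6, 208.6, 189.1]
orientation: [0.001, 0.733, 0.68, -0.001]
force: [-0.5, 1.3, -0.5]
gripper_width: 50.1
grasp_force: 0.0
```

```bash
python3 - <<'E'
from h import *
st()
T=pic("top");S=pic("side")
for n in("top","side"):
    print(n,[(np.round(d["point"]),round(d["score"],2)) for d in ctrl.look_for("wrench",n)])
a=proj("top",(450,360,30));b=proj("side",(450,360,30)); print(a,b)
cv2.imwrite("pics/w1.png",np.hstack([crop(T,*a,130,130,3),crop(S,*b,130,130,3)]))
E
```

```text
t24.12 tcp [428.6 208.6 189.1] yawy -4.3 tilt 0.11 F [-0.5  1.3 -0.5] T [ 0.04 -0.01 -0.08] w 50.1 g 0.0 j [-0.42  0.25 -0.18  1.97  0.06  0.93 -0.7 ]
top []
side [(array([465., 311.,  35.]), 0.68), (array([586.,  14.,  36.]), 0.62)]
[158.72735452 247.36037627] [294.25042847 144.81206013]
```

View pics/w1.png

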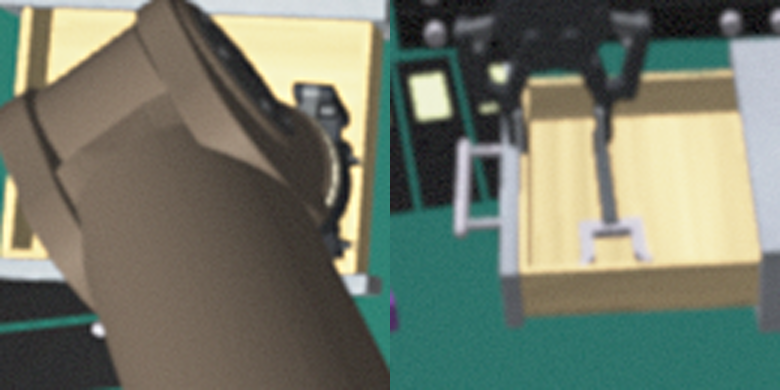

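The side view shows the wrench across the drawer, jaws to the right, with its head at crop (612,245). The arm hides it from the top camera, so I move the arm clear.

>>> {"api": "arm_command", "payload": {"series": [0, -0.5, 0, 0, 0, 0, 50, 0, -1, 0, 0, 0, 0, 50, 0, -1, 0, 0, 0, 0, 50]}}

```text
t: 24.7
tcp_pos: [425.3, 130.3, 190.2]
orientation: [0.0, 0.731, 0.682, -0.001]
force: [0.2, 0.4, 0.1]
gripper_width: 50.0
grasp_force: 0.0
```

>>> {"api": "arm_command", "payload": {"series": [0, -0.5, 0, 0, 0, 0, 50, 0, -1, 0, 0, 0, 0, 50, 0, -1, 0, 0, 0, 0, 50]}}

```text
t: 25.08
tcp_pos: [425.8, 51.0, 190.4]
orientation: [0.0, 0.731, 0.682, -0.0]
force: [-0.4, 0.8, 0.0]
gripper_width: 50.0
grasp_force: 0.0
```

```bash
python3 - <<'E'
from h import *
st()
T=pic("top","pics/T2.png");S=pic("side","pics/S2.png")
for n in("top","side"):
    print(n,[(np.round(d["point"]),round(d["score"],2)) for d in ctrl.look_for("wrench",n)])
print(proj("top",(450,360,30)),proj("side",(450,360,30)))
cv2.imwrite("pics/w2.png",np.hstack([cv2.resize(T[195:315,95:225],None,fx=3.07,fy=3.07,interpolation=2),cv2.resize(S[80:210,230:360],None,fx=3,fy=3,interpolation=2)[:368]]))
E
```

```text
t25.07 tcp [425.8  51.  190.4] yawy -4.0 tilt 0.03 F [-0.4  0.8  0. ] T [ 0.07 -0.04  0.06] w 50.0 g 0.0 j [-0.16  0.17 -0.09  2.07  0.02  0.9  -0.34]
top [(array([465., 324.,  41.]), 0.95), (array([ 537., -164.,   68.]), 0.74), (array([486., 369.,  20.]), 0.4)]
side [(array([451., 289.,  33.]), 0.56)]
[158.72735452 247.36037627] [294.25042847 144.81206013]
```

View pics/w2.png

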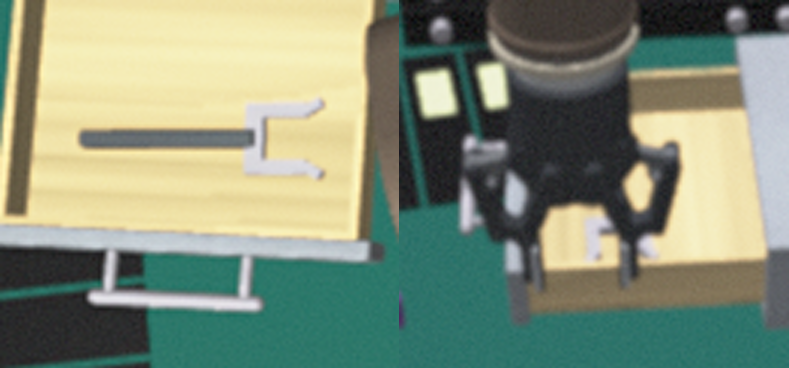

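The wrench lies with its tail at crop (79,138) and its jaw tips at (323,100) and (323,176).

```bash
python3 - <<'E'
from h import *
f=lambda x,y:((x+.5)/3.07-.5+95,(y+.5)/3.07-.5+195)
t=ray("top",f(79,138),42);b=ray("top",f(250,138),42)
l=ray("top",f(324,101),37);r=ray("top",f(324,175),37);e=(l+r)/2
print(t,b,l,r,e,np.linalg.norm((e-t)[:2]))
d=(e-t)[:2];d/=np.linalg.norm(d);print("theta",np.degrees(np.arctan2(d[1],d[0])),"origin",t[:2]+60*d,e[:2]-126*d)
d2=(b-t)[:2];print(np.degrees(np.arctan2(d2[1],d2[0])))
h=ray("top",f(175,300),47);print(h)
E
```

```text
[468.09838418 446.33909828  42.        ] [466.44709457 315.86422299  42.        ] [494.55576176 261.2297327   37.        ] [438.11167402 260.4503758   37.        ] [466.33371789 260.84005425  37.        ] 185.50743753835516
theta -90.54504259714119 origin [467.52762551 386.34181305] [467.53231108 386.83435322]
-90.72509649030464
[345.06714224 368.45656206  47.        ]
```

>>> {"api": "arm_command", "payload": {"series": [0.104, 0.839, -0.2, 0, 0, 0.11, 40, 0.104, 0.839, -0.2, 0, 0, 0.11, 40, 0.104, 0.839, -0.2, 0, 0, 0.11, 40]}}

```text
t: 25.65
tcp_pos: [433.9, 120.4, 174.2]
orientation: [-0.0, 0.71, 0.705, -0.0]
force: [0.0, -0.3, 0.4]
gripper_width: 40.0
grasp_force: 0.0
```

>>> {"api": "arm_command", "payload": {"series": [0.104, 0.839, -0.2, 0, 0, 0, 40, 0.104, 0.839, -0.2, 0, 0, 0, 40, 0.104, 0.839, -0.2, 0, 0, 0, 40]}}

```text
t: 26.02
tcp_pos: [442.5, 185.6, 158.4]
orientation: [0.0, 0.711, 0.704, -0.0]
force: [0.4, -1.4, -0.1]
gripper_width: 40.1
grasp_force: 0.0
```

>>> {"api": "arm_command", "payload": {"series": [0.104, 0.839, -0.2, 0, 0, 0, 40, 0.104, 0.839, -0.2, 0, 0, 0, 40, 0.104, 0.839, -0.2, 0, 0, 0, 40]}}

```text
t: 26.4
tcp_pos: [451.1, 251.9, 142.5]
orientation: [0.0, 0.711, 0.703, -0.0]
force: [0.2, 0.0, -0.8]
gripper_width: 39.9
grasp_force: 0.0
```

>>> {"api": "arm_command", "payload": {"series": [0.104, 0.839, -0.2, 0, 0, 0, 40, 0.104, 0.839, -0.2, 0, 0, 0, 40, 0.104, 0.839, -0.2, 0, 0, 0, 40]}}

```text
t: 26.78
tcp_pos: [459.6, 318.7, 126.5]
orientation: [0.0, 0.711, 0.703, -0.001]
force: [0.7, -0.7, -0.5]
gripper_width: 40.1
grasp_force: 0.0
```

>>> {"api": "arm_command", "payload": {"series": [0.104, 0.839, -0.2, 0, 0, 0, 40, 0.104, 0.839, -0.2, 0, 0, 0, 40, 0.104, 0.839, -0.2, 0, 0, 0, 40, 0.104, 0.839, -0.2, 0, 0, 0, 40, 0.104, 0.839, -0.2, 0, 0, 0, 40]}}

```text
t: 27.4
tcp_pos: [468.3, 385.9, 111.0]
orientation: [0.0, 0.711, 0.703, 0.0]
force: [0.5, -0.5, -0.7]
gripper_width: 39.8
grasp_force: 0.0
```

```bash
python3 -c "
from h import *
st()
S=pic('side'); print([(np.round(d['point']),round(d['score'],2)) for d in ctrl.look_for('wrench','side')])"
```

```text
t27.40 tcp [468.3 385.9 111. ] yawy -0.7 tilt 0.05 F [ 0.5 -0.5 -0.7] T [-0.05 -0.04 -0.02] w 39.8 g 0.0 j [-0.65  0.53 -0.18  1.74  0.12  0.88 -0.9 ]
[(array([467., 312.,  34.]), 0.84)]
```

>>> {"api": "arm_command", "payload": {"series": [-0.01, 0.01, -0.5, 0, 0, 0, 40, -0.01, 0.01, -0.8, 0, 0, 0, 40, -0.01, 0.01, -1, 0, 0, 0, 40, -0.01, 0.01, -1, 0, 0, 0, 40]}}

```text
t: 28.0
tcp_pos: [466.5, 387.7, 29.7]
orientation: [0.0, 0.711, 0.703, -0.001]
force: [-0.7, 0.2, -0.2]
gripper_width: 40.1
grasp_force: 0.0
```

>>> {"api": "arm_command", "payload": {"series": [0, 0, -0.07, 0, 0, 0, 40, 0, 0, -0.07, 0, 0, 0, 40, 0, 0, -0.07, 0, 0, 0, 5, 0, 0, -0.07, 0, 0, 0, 5, 0, 0, -0.07, 0, 0, 0, 5, 0, 0, -0.07, 0, 0, 0, 5, 0, 0, -0.07, 0, 0, 0, 5], "squeeze": 80}}

```text
t: 28.88
tcp_pos: [467.3, 388.5, 25.7]
orientation: [0.0, 0.711, 0.703, 0.001]
force: [-0.2, -1.5, 5.9]
gripper_width: 11.8
grasp_force: 79.7
```

```bash
python3 -c "
from h import *
st()"
```

```text
t28.88 tcp [467.3 388.5  25.7] yawy -0.6 tilt 0.07 F [-0.2 -1.5  5.9] T [-0.26  0.15 -0.03] w 11.8 g 79.7 j [-0.67  0.64 -0.16  1.8   0.15  0.71 -0.93]
```

>>> {"api": "arm_command", "payload": {"series": [0, 0, 0.25, 0, 0, 0, 5, 0, 0, 0.5, 0, 0, 0, 5, 0, 0, 0.75, 0, 0, 0, 5, 0, 0, 1, 0, 0, 0, 5, 0, 0, 1, 0, 0, 0, 5]}}

```text
t: 29.5
tcp_pos: [467.5, 388.9, 106.1]
orientation: [0.0, 0.711, 0.703, 0.001]
force: [-0.4, 0.5, -1.5]
gripper_width: 12.1
grasp_force: 78.9
```

>>> {"api": "arm_command", "payload": {"series": [0.02, -0.4, 0.1, 0, 0, 0.2, 5, 0.02, -0.77, 0.1, 0, 0, 0.39, 5, 0.02, -0.77, 0.1, 0, 0, 0.39, 5]}}

```text
t: 29.88
tcp_pos: [468.6, 323.1, 111.7]
orientation: [0.0, 0.636, 0.771, -0.002]
force: [-0.2, 0.3, -1.0]
gripper_width: 11.9
grasp_force: 78.8
```

>>> {"api": "arm_command", "payload": {"series": [0.02, -0.4, 0, 0, 0, 0.2, 5, 0.02, -0.77, 0, 0, 0, 0.39, 5, 0.02, -0.77, 0, 0, 0, 0.39, 5]}}

```text
t: 30.25
tcp_pos: [470.0, 262.6, 111.9]
orientation: [-0.0, 0.554, 0.832, -0.001]
force: [0.5, 0.5, -1.5]
gripper_width: 12.0
grasp_force: 78.8
```

>>> {"api": "arm_command", "payload": {"series": [0.02, -0.4, 0, 0, 0, 0.2, 5, 0.02, -0.77, 0, 0, 0, 0.39, 5, 0.02, -0.77, 0, 0, 0, 0.39, 5]}}

```text
t: 30.62
tcp_pos: [471.6, 201.9, 112.2]
orientation: [-0.0, 0.467, 0.884, -0.001]
force: [0.1, 0.9, -2.1]
gripper_width: 12.2
grasp_force: 78.8
```

>>> {"api": "arm_command", "payload": {"series": [0.02, -0.4, 0, 0, 0, 0.2, 5, 0.02, -0.77, 0, 0, 0, 0.39, 5, 0.02, -0.77, 0, 0, 0, 0.39, 5, 0.02, -0.77, 0, 0, 0, 0.39, 5, 0.02, -0.77, 0, 0, 0, 0.39, 5]}}

```text
t: 31.25
tcp_pos: [473.3, 143.6, 112.9]
orientation: [-0.0, 0.373, 0.928, 0.001]
force: [0.2, 0.5, -2.6]
gripper_width: 11.8
grasp_force: 78.8
```

```bash
python3 - <<'E'
from h import *
s,M=st()
T=pic("top","pics/T3.png");S=pic("side","pics/S3.png")
p=s["tcp_pos"]; j=(p[0]+80,p[1]-76,105)
a=proj("top",j);b=proj("side",j); print(a,b)
cv2.imwrite("pics/w3.png",np.hstack([crop(T,*a,100,130,4),crop(S,*b,100,130,4)]))
E
```

```text
t31.25 tcp [473.3 143.6 112.9] yawy 46.3 tilt 0.06 F [ 0.2  0.5 -2.6] T [ 0.03  0.05 -0.01] w 11.8 g 78.8 j [-0.1   0.4  -0.39  2.    0.21  0.78  0.2 ]
[280.02996359 196.25413703] [351.13628705 195.8493402 ]
```

View pics/w3.png

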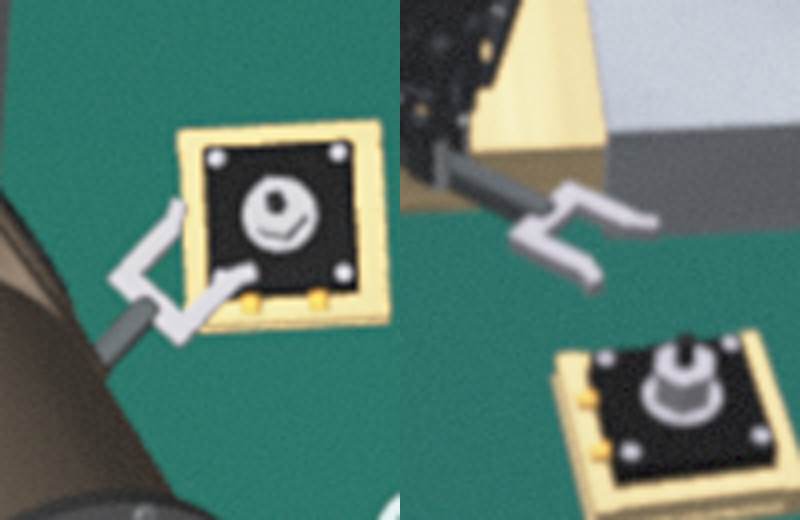

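The top crop shows the jaws opening toward the nut. The tips are at (182,206) and (254,270), and the nut is at (280,213).

```bash
python3 - <<'E'
from h import *
f=lambda x,y:((x+.5)/4-.5+230,(y+.5)/4-.5+131)
z=124
a=ray("top",f(184,202),z);b=ray("top",f(258,268),z)
c1=ray("top",f(110,277),z);c2=ray("top",f(180,345),z)
m=(a+b)/2;n=(c1+c2)/2
print(a,b,np.linalg.norm(a-b),c1,c2,np.linalg.norm(c1-c2),m,n,np.linalg.norm(m-n))
d=(m-n)[:2];print(np.degrees(np.arctan2(d[1],d[0])))
p=np.array([473.3,143.6]);e=np.array([np.cos(np.radians(-43.7)),np.sin(np.radians(-43.7))])
q=np.array([-e[1],e[0]]);print("tip along/lat",(m[:2]-p)@e,(m[:2]-p)@q, (n[:2]-p)@e,(n[:2]-p)@q)
E
```

```text
[583.42378603  75.2909831  124.        ] [546.29318838  34.99409957 124.        ] 54.79525621472998 [542.49299425 115.72574828 124.        ] [504.57331027  77.55743452 124.        ] 53.80262640469124 [564.85848721  55.14254133 124.        ] [523.53315226  96.6415914  124.        ] 58.56581311035428
-45.1201714766013
tip along/lat 127.3074805009396 -0.6956880305480505 68.75965727003795 0.7558147080087919
```

>>> {"api": "arm_command", "payload": {"series": [-0.02, -0.02, -0.3, 0, 0, 0, 5, -0.02, -0.02, -0.6, 0, 0, 0, 5, -0.02, -0.02, -0.79, 0, 0, 0, 5, -0.02, -0.02, -0.79, 0, 0, 0, 5, -0.02, -0.02, -0.79, 0, 0, 0, 5]}}

```text
t: 31.98
tcp_pos: [472.1, 140.7, 50.3]
orientation: [0.0, 0.373, 0.928, 0.0]
force: [-0.3, 0.3, -1.1]
gripper_width: 12.2
grasp_force: 78.8
```

```bash
cat >> h.py <<'E'
def rel(c,th,reach=101.8):
    s,M=st(); t=np.radians(th); e=np.array([np.cos(t),np.sin(t)]); q=np.array([-e[1],e[0]])
    d=np.array(c)-s["tcp_pos"][:2]; print("remaining along %.1f lat %.1f"%(d@e-reach,d@q), "units/mm along",(e/80).round(5),"lat",(q/80).round(5))
E
python3 -c "
from h import *
rel((592,27),-43.8)"
```

```text
t31.98 tcp [472.1 140.7  50.3] yawy 46.2 tilt 0.05 F [-0.3  0.3 -1.1] T [ 0.01 -0.01 -0.04] w 12.2 g 78.8 j [-0.13  0.49 -0.35  2.06  0.28  0.63  0.14]
remaining along 63.4 lat 0.9 units/mm along [ 0.00902 -0.00865] lat [0.00865 0.00902]
```

>>> {"api": "arm_command", "payload": {"series": [0.1, -0.09, 0, 0, 0, 0, 5, 0.2, -0.18, 0, 0, 0, 0, 5, 0.3, -0.27, 0, 0, 0, 0, 5, 0.369, -0.338, 0, 0, 0, 0, 5, 0.369, -0.338, 0, 0, 0, 0, 5, 0.369, -0.338, 0, 0, 0, 0, 5]}}

```text
t: 32.72
tcp_pos: [500.9, 113.4, 49.7]
orientation: [-0.0, 0.373, 0.928, 0.0]
force: [0.0, 0.7, -2.6]
gripper_width: 12.3
grasp_force: 78.8
```

```bash
python3 -c "
from h import *
rel((592,27),-43.8)
T=pic('top');S=pic('side');j=(592,27,60);a=proj('top',j);b=proj('side',j)
cv2.imwrite('pics/w4.png',np.hstack([crop(T,*a,66,80,6),crop(S,*b,66,80,6)]))"
```

```text
t32.73 tcp [500.9 113.4  49.7] yawy 46.2 tilt 0.02 F [ 0.   0.7 -2.6] T [ 0.01  0.07 -0.01] w 12.3 g 78.8 j [-0.07  0.52 -0.35  2.01  0.28  0.66  0.21]
remaining along 23.7 lat 0.7 units/mm along [ 0.00902 -0.00865] lat [0.00865 0.00902]
```

View pics/w4.png

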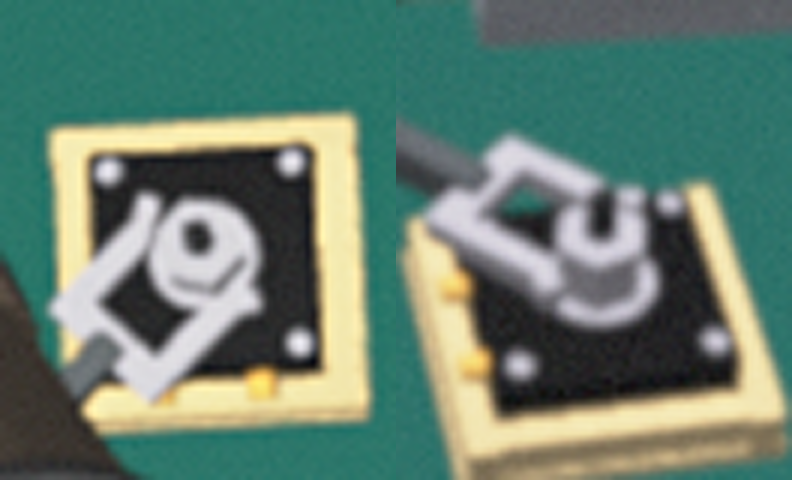

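The nut sits centred between the jaw tips at crop (195,245), so I push in slowly.

>>> {"api": "arm_command", "payload": {"series": [0.06, -0.05, 0, 0, 0, 0, 5, 0.11, -0.1, 0, 0, 0, 0, 5, 0.165, -0.15, 0, 0, 0, 0, 5, 0.22, -0.199, 0, 0, 0, 0, 5, 0.22, -0.199, 0, 0, 0, 0, 5, 0.22, -0.199, 0, 0, 0, 0, 5]}}

```text
t: 33.58
tcp_pos: [518.7, 97.4, 49.7]
orientation: [-0.0, 0.373, 0.928, 0.0]
force: [-0.2, -0.4, -2.4]
gripper_width: 11.8
grasp_force: 78.8
```

```bash
python3 -c "
from h import *
rel((592,27),-43.8)"
```

```text
t33.58 tcp [518.7  97.4  49.7] yawy 46.2 tilt 0.01 F [-0.2 -0.4 -2.4] T [ 0.05  0.05 -0.07] w 11.8 g 78.8 j [-0.03  0.53 -0.34  1.98  0.28  0.68  0.26]
remaining along -0.1 lat -0.1 units/mm along [ 0.00902 -0.00865] lat [0.00865 0.00902]
```

>>> {"api": "arm_command", "payload": {"series": [0.059, 0.058, 0, 0, 0, -0.125, 5, 0.123, 0.112, 0, 0, 0, -0.25, 5, 0.189, 0.162, 0, 0, 0, -0.375, 5, 0.259, 0.207, 0, 0, 0, -0.5, 5, 0.332, 0.248, 0, 0, 0, -0.625, 5, 0.407, 0.284, 0, 0, 0, -0.75, 5, 0.407, 0.284, 0, 0, 0, -0.75, 5]}}

```text
t: 34.45
tcp_pos: [551.1, 120.4, 49.6]
orientation: [-0.0, 0.546, 0.838, -0.0]
force: [-1.3, -0.5, -1.5]
gripper_width: 11.7
grasp_force: 78.9
```

```bash
python3 -c "
from h import *
rel((592,27),-66.3)"
```

```text
t34.45 tcp [551.1 120.4  49.6] yawy 23.8 tilt 0.03 F [-1.3 -0.5 -1.5] T [-0.08  0.06  0.2 ] w 11.7 g 78.9 j [-0.14  0.56 -0.23  1.89  0.19  0.71 -0.07]
remaining along 0.1 lat -0.0 units/mm along [ 0.00502 -0.01145] lat [0.01145 0.00502]
```

>>> {"api": "arm_command", "payload": {"series": [0.077, 0.031, 0, 0, 0, -0.125, 5, 0.157, 0.057, 0, 0, 0, -0.25, 5]}}

```text
t: 34.7
tcp_pos: [563.2, 124.7, 49.6]
orientation: [-0.0, 0.6, 0.8, -0.0]
force: [-2.0, -0.5, -1.2]
gripper_width: 11.7
grasp_force: 78.9
```

```bash
python3 -c "
from h import *
rel((592,27),-73.8)"
```

```text
t34.70 tcp [563.2 124.7  49.6] yawy 16.2 tilt 0.05 F [-2.  -0.5 -1.2] T [-0.12  0.3   0.35] w 11.7 g 78.9 j [-0.17  0.58 -0.2   1.86  0.16  0.72 -0.18]
remaining along 0.0 lat 0.4 units/mm along [ 0.00349 -0.012  ] lat [0.012   0.00349]
```

>>> {"api": "arm_command", "payload": {"series": [0.08, 0.02, 0, 0, 0, -0.125, 5, 0.08, 0.02, 0, 0, 0, -0.125, 5]}}

```text
t: 34.95
tcp_pos: [569.8, 126.4, 49.6]
orientation: [-0.0, 0.625, 0.78, -0.0]
force: [-1.0, 0.5, -0.6]
gripper_width: 11.9
grasp_force: 78.9
```

```bash
python3 -c "
from h import *
rel((592,27),-77.5)"
```

```text
t34.95 tcp [569.8 126.4  49.6] yawy 12.6 tilt 0.03 F [-1.   0.5 -0.6] T [0.09 0.23 0.19] w 11.9 g 78.9 j [-0.19  0.58 -0.18  1.85  0.15  0.72 -0.22]
remaining along 0.1 lat 0.1 units/mm along [ 0.00271 -0.0122 ] lat [0.0122  0.00271]
```

>>> {"api": "arm_command", "payload": {"series": [0.043, 0.008, 0, 0, 0, -0.067, 5, 0.043, 0.008, 0, 0, 0, -0.067, 5]}}

```text
t: 35.2
tcp_pos: [573.4, 127.1, 49.6]
orientation: [-0.0, 0.64, 0.769, -0.0]
force: [-2.6, 1.3, -1.3]
gripper_width: 12.2
grasp_force: 78.9
```

```bash
python3 -c "
from h import *
rel((592,27),-79.5)"
```

```text
t35.20 tcp [573.4 127.1  49.6] yawy 10.5 tilt 0.03 F [-2.6  1.3 -1.3] T [0.28 0.44 0.24] w 12.2 g 78.9 j [-0.19  0.59 -0.17  1.84  0.14  0.73 -0.25]
remaining along 0.0 lat 0.0 units/mm along [ 0.00228 -0.01229] lat [0.01229 0.00228]
```

>>> {"api": "arm_command", "payload": {"series": [0.043, 0.007, 0, 0, 0, -0.067, 5, 0.043, 0.007, 0, 0, 0, -0.067, 5]}}

```text
t: 35.45
tcp_pos: [577.2, 127.7, 49.7]
orientation: [-0.0, 0.653, 0.757, 0.0]
force: [-3.1, 2.4, -1.9]
gripper_width: 11.8
grasp_force: 78.9
```

```bash
python3 -c "
from h import *
rel((592,27),-81.5)
T=pic('top');S=pic('side');j=(592,27,60);a=proj('top',j);b=proj('side',j)
cv2.imwrite('pics/w5.png',np.hstack([crop(T,*a,66,80,6),crop(S,*b,66,80,6)]))"
```

```text
t35.45 tcp [577.2 127.7  49.7] yawy 8.4 tilt 0.02 F [-3.1  2.4 -1.9] T [0.48 0.56 0.16] w 11.8 g 78.9 j [-0.2   0.59 -0.16  1.83  0.13  0.73 -0.28]
remaining along -0.0 lat -0.2 units/mm along [ 0.00185 -0.01236] lat [0.01236 0.00185]
```

View pics/w5.png

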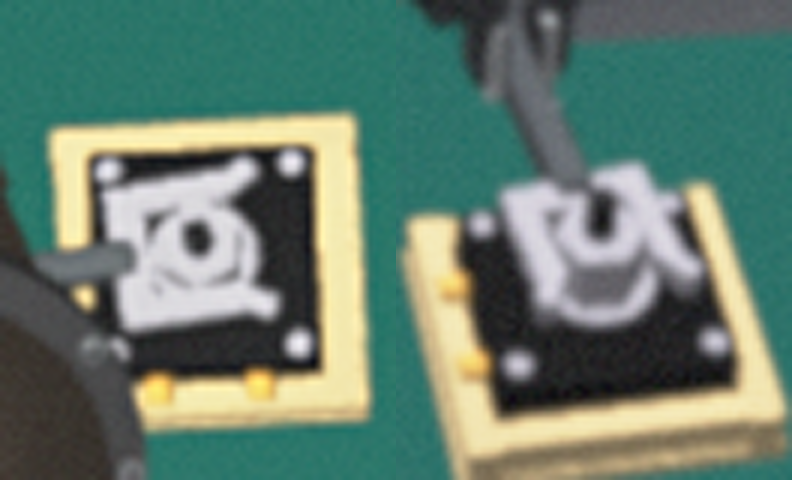

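>>> {"api": "arm_command", "payload": {"series": [0.043, 0.006, 0, 0, 0, -0.067, 5, 0.043, 0.006, 0, 0, 0, -0.067, 5]}}

```text
t: 35.8
tcp_pos: [580.8, 128.1, 49.7]
orientation: [-0.0, 0.667, 0.745, 0.0]
force: [-2.4, 2.6, -1.0]
gripper_width: 12.0
grasp_force: 78.9
```

```bash
python3 -c "
from h import *
rel((592,27),-83.5)"
```

```text
t35.80 tcp [580.8 128.1  49.7] yawy 6.4 tilt 0.01 F [-2.4  2.6 -1. ] T [0.55 0.55 0.14] w 12.0 g 78.9 j [-0.2   0.59 -0.15  1.82  0.12  0.74 -0.31]
remaining along -0.1 lat -0.3 units/mm along [ 0.00142 -0.01242] lat [0.01242 0.00142]
```

>>> {"api": "arm_command", "payload": {"series": [0.043, 0.004, 0, 0, 0, -0.067, 5, 0.043, 0.004, 0, 0, 0, -0.067, 5]}}

```text
t: 36.05
tcp_pos: [584.4, 128.3, 49.7]
orientation: [0.0, 0.68, 0.733, 0.0]
force: [-1.7, 2.8, -1.9]
gripper_width: 11.9
grasp_force: 78.9
```

```bash
python3 -c "
from h import *
rel((592,27),-85.5)"
```

```text
t36.05 tcp [584.4 128.3  49.7] yawy 4.4 tilt 0.02 F [-1.7  2.8 -1.9] T [0.64 0.41 0.05] w 11.9 g 78.9 j [-0.21  0.6  -0.14  1.81  0.11  0.74 -0.33]
remaining along -0.2 lat -0.4 units/mm along [ 0.00098 -0.01246] lat [0.01246 0.00098]
```

>>> {"api": "arm_command", "payload": {"series": [0.043, 0.002, 0, 0, 0, -0.067, 5, 0.043, 0.002, 0, 0, 0, -0.067, 5]}}

```text
t: 36.3
tcp_pos: [587.8, 128.5, 49.7]
orientation: [0.0, 0.692, 0.722, 0.0]
force: [-2.7, 4.4, -1.2]
gripper_width: 12.0
grasp_force: 78.9
```

```bash
python3 -c "
from h import *
rel((592,27),-87.5)"
```

```text
t36.30 tcp [587.8 128.5  49.7] yawy 2.4 tilt 0.02 F [-2.7  4.4 -1.2] T [0.73 0.43 0.19] w 12.0 g 78.9 j [-0.22  0.6  -0.13  1.8   0.11  0.74 -0.36]
remaining along -0.2 lat -0.2 units/mm along [ 0.00055 -0.01249] lat [0.01249 0.00055]
```

>>> {"api": "arm_command", "payload": {"series": [0.043, 0.001, 0, 0, 0, -0.067, 5, 0.043, 0.001, 0, 0, 0, -0.067, 5]}}

```text
t: 36.55
tcp_pos: [591.3, 128.6, 49.8]
orientation: [0.0, 0.705, 0.709, 0.0]
force: [-1.5, 4.0, -1.7]
gripper_width: 11.6
grasp_force: 78.9
```

```bash
python3 -c "
from h import *
rel((592,27),-89.5)"
```

```text
t36.55 tcp [591.3 128.6  49.8] yawy 0.3 tilt 0.02 F [-1.5  4.  -1.7] T [0.75 0.4  0.22] w 11.6 g 78.9 j [-0.22  0.6  -0.12  1.8   0.1   0.75 -0.38]
remaining along -0.2 lat -0.2 units/mm along [ 0.00011 -0.0125 ] lat [0.0125  0.00011]
```

>>> {"api": "arm_command", "payload": {"series": [0.043, 0, 0, 0, 0, -0.067, 5, 0.043, 0, 0, 0, 0, -0.067, 5]}}

```text
t: 36.8
tcp_pos: [594.7, 128.5, 49.8]
orientation: [0.0, 0.717, 0.697, 0.0]
force: [-1.2, 3.2, -1.6]
gripper_width: 11.4
grasp_force: 78.9
```

```bash
python3 -c "
from h import *
rel((592,27),-91.5)"
```

```text
t36.80 tcp [594.7 128.5  49.8] yawy -1.7 tilt 0.02 F [-1.2  3.2 -1.6] T [0.8  0.22 0.26] w 11.4 g 78.9 j [-0.23  0.61 -0.11  1.79  0.09  0.75 -0.41]
remaining along -0.2 lat -0.1 units/mm along [-0.00033 -0.0125 ] lat [ 0.0125  -0.00033]
```

>>> {"api": "arm_command", "payload": {"series": [0.043, -0.002, 0, 0, 0, -0.067, 5, 0.043, -0.002, 0, 0, 0, -0.067, 5]}}

```text
t: 37.05
tcp_pos: [598.2, 128.4, 49.8]
orientation: [0.0, 0.729, 0.684, 0.0]
force: [-0.2, 3.3, -1.6]
gripper_width: 11.7
grasp_force: 78.9
```

```bash
python3 -c "
from h import *
rel((592,27),-93.5)
T=pic('top');S=pic('side');j=(592,27,60);a=proj('top',j);b=proj('side',j)
cv2.imwrite('pics/w6.png',np.hstack([crop(T,*a,44,50,9),crop(S,*b,44,50,9)]))"
```

```text
t37.05 tcp [598.2 128.4  49.8] yawy -3.7 tilt 0.03 F [-0.2  3.3 -1.6] T [0.84 0.22 0.24] w 11.7 g 78.9 j [-0.23  0.61 -0.1   1.78  0.08  0.75 -0.44]
remaining along -0.3 lat -0.0 units/mm along [-0.00076 -0.01248] lat [ 0.01248 -0.00076]
```

View pics/w6.png

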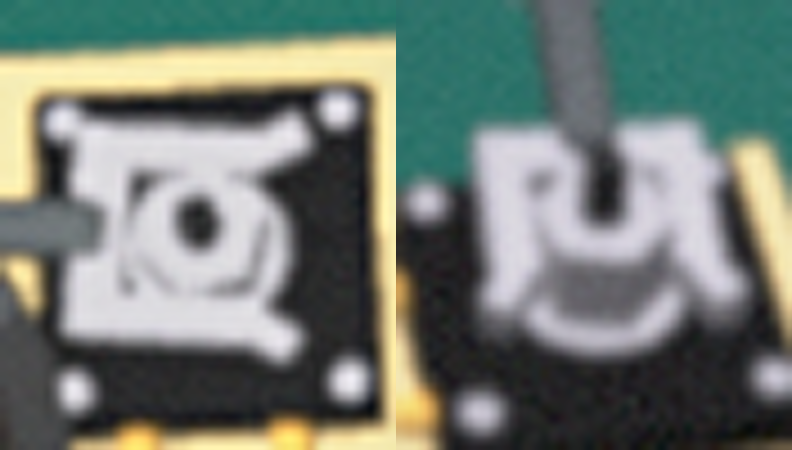

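>>> {"api": "arm_command", "payload": {"series": [0.043, -0.002, 0, 0, 0, -0.067, 5, 0.043, -0.002, 0, 0, 0, -0.067, 5]}}

```text
t: 37.4
tcp_pos: [601.5, 127.4, 49.6]
orientation: [0.0, 0.742, 0.671, -0.0]
force: [-0.9, 0.9, -1.3]
gripper_width: 12.2
grasp_force: 78.9
```

```bash
python3 -c "
from h import *
rel((592,27),-95.5)"
```

```text
t37.40 tcp [601.5 127.4  49.6] yawy -5.7 tilt 0.04 F [-0.9  0.9 -1.3] T [0.31 0.24 0.19] w 12.2 g 78.9 j [-0.24  0.62 -0.09  1.77  0.07  0.76 -0.46]
remaining along -0.9 lat 0.2 units/mm along [-0.0012  -0.01244] lat [ 0.01244 -0.0012 ]
```

>>> {"api": "arm_command", "payload": {"series": [0.043, -0.004, 0, 0, 0, -0.067, 5, 0.043, -0.004, 0, 0, 0, -0.067, 5]}}

```text
t: 37.65
tcp_pos: [604.7, 126.6, 49.5]
orientation: [0.0, 0.753, 0.658, -0.001]
force: [-1.6, -2.1, -1.8]
gripper_width: 12.0
grasp_force: 78.9
```

```bash
python3 -c "
from h import *
rel((592,27),-97.5)"
```

```text
t37.65 tcp [604.7 126.6  49.5] yawy -7.7 tilt 0.08 F [-1.6 -2.1 -1.8] T [-0.48  0.39  0.24] w 12.0 g 78.9 j [-0.24  0.62 -0.08  1.76  0.07  0.76 -0.49]
remaining along -1.4 lat 0.4 units/mm along [-0.00163 -0.01239] lat [ 0.01239 -0.00163]
```

>>> {"api": "arm_command", "payload": {"series": [-0.055, 0.005, 0, 0, 0, 0.083, 5, -0.109, 0.009, 0, 0, 0, 0.167, 5, -0.109, 0.009, 0, 0, 0, 0.167, 5]}}

```text
t: 38.02
tcp_pos: [595.9, 127.6, 49.8]
orientation: [0.0, 0.723, 0.691, -0.0]
force: [1.1, -4.8, -2.3]
gripper_width: 11.9
grasp_force: 78.8
```

```bash
python3 -c "
from h import *
rel((592,27),-92.7)"
```

```text
t38.02 tcp [595.9 127.6  49.8] yawy -2.6 tilt 0.05 F [ 1.1 -4.8 -2.3] T [-0.97 -0.16  0.1 ] w 11.9 g 78.8 j [-0.23  0.61 -0.1   1.79  0.09  0.75 -0.42]
remaining along -1.1 lat 0.8 units/mm along [-0.00059 -0.01249] lat [ 0.01249 -0.00059]
```

>>> {"api": "arm_command", "payload": {"series": [0, 0, 0.15, 0, 0, 0, 5, 0, 0, 0.4, 0, 0, 0, 5, 0, 0, 0.7, 0, 0, 0, 5, 0, 0, 1, 0, 0, 0, 5, 0, 0, 1, 0, 0, 0, 5]}}

```text
t: 38.65
tcp_pos: [597.5, 130.2, 132.4]
orientation: [0.001, 0.723, 0.691, 0.003]
force: [-1.1, -0.1, -2.9]
gripper_width: 11.8
grasp_force: 79.0
```

>>> {"api": "arm_command", "payload": {"series": [-0.4, 0.2, 0, 0, 0, 0.4, 5, -0.8, 0.4, 0, 0, 0, 0.9, 5, -0.8, 0.4, 0, 0, 0, 0.9, 5, -0.8, 0.4, 0, 0, 0, 0.9, 5]}}

```text
t: 39.15
tcp_pos: [531.6, 161.1, 129.5]
orientation: [-0.0, 0.542, 0.84, 0.0]
force: [0.2, -0.4, -2.2]
gripper_width: 11.9
grasp_force: 78.9
```

```bash
python3 -c "
from h import *
st()
T=pic('top');S=pic('side');j=(592,27,60);a=proj('top',j);b=proj('side',j)
cv2.imwrite('pics/w7.png',np.hstack([crop(T,*a,40,50,10),crop(S,*b,40,50,10)]))"
```

```text
t39.15 tcp [531.6 161.1 129.5] yawy 24.4 tilt 0.04 F [ 0.2 -0.4 -2.2] T [ 0.04 -0.02 -0.01] w 11.9 g 78.9 j [-0.21  0.45 -0.25  1.85  0.14  0.86 -0.1 ]
```

View pics/w7.png

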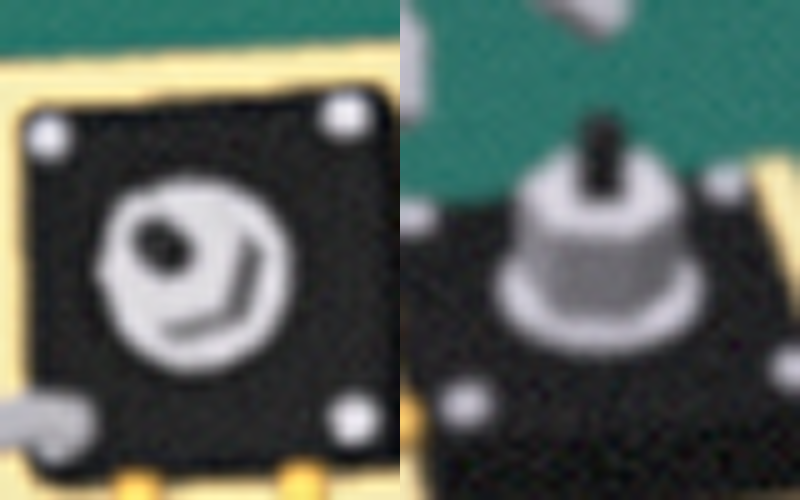

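The nut's upper-face edges now run at about 15° and 73° (crop corners (165,332), (230,312), (255,240)), so the wrench turned it about 31° further. That gives clamp ≈ 0.67. Now nut 2.

>>> {"api": "arm_command", "payload": {"series": [-0.237, -0.475, 0, 0, 0, 0.242, 5, -0.474, -0.95, 0, 0, 0, 0.483, 5, -0.474, -0.95, 0, 0, 0, 0.483, 5]}}

```text
t: 39.62
tcp_pos: [493.7, 82.0, 129.8]
orientation: [0.0, 0.434, 0.901, -0.0]
force: [-0.2, -0.3, -2.1]
gripper_width: 11.9
grasp_force: 80.6
```

>>> {"api": "arm_command", "payload": {"series": [-0.237, -0.475, 0, 0, 0, 0.242, 5, -0.474, -0.95, 0, 0, 0, 0.483, 5, -0.474, -0.95, 0, 0, 0, 0.483, 5]}}

```text
t: 40.0
tcp_pos: [455.2, 6.0, 129.3]
orientation: [-0.001, 0.318, 0.948, -0.001]
force: [0.3, 0.7, -2.2]
gripper_width: 11.4
grasp_force: 80.8
```

>>> {"api": "arm_command", "payload": {"series": [-0.237, -0.475, 0, 0, 0, 0.242, 5, -0.474, -0.95, 0, 0, 0, 0.483, 5, -0.474, -0.95, 0, 0, 0, 0.483, 5]}}

```text
t: 40.38
tcp_pos: [417.7, -69.3, 129.5]
orientation: [-0.0, 0.195, 0.981, -0.0]
force: [0.8, 0.5, -1.0]
gripper_width: 11.9
grasp_force: 80.8
```

>>> {"api": "arm_command", "payload": {"series": [-0.237, -0.475, 0, 0, 0, 0.242, 5, -0.474, -0.95, 0, 0, 0, 0.483, 5, -0.474, -0.95, 0, 0, 0, 0.483, 5, -0.474, -0.95, 0, 0, 0, 0.483, 5, -0.474, -0.95, 0, 0, 0, 0.483, 5]}}

```text
t: 41.0
tcp_pos: [381.6, -142.0, 129.8]
orientation: [0.0, 0.067, 0.998, 0.0]
force: [0.8, -0.2, -1.5]
gripper_width: 11.9
grasp_force: 80.7
```

```bash
python3 - <<'E'
from h import *
rel((544.5,-165),-7.6)
s=ctrl.get_state();p=s["tcp_pos"]
T=pic("top","pics/T8.png");S=pic("side","pics/S8.png")
a=np.array([390-1,205]);a=proj("top",(p[0]+120,p[1]-16,135));b=proj("side",(p[0]+120,p[1]-16,110));print(a.astype(int),b.astype(int))
cv2.imwrite("pics/w8.png",np.hstack([crop(T,*a,80,100,5),crop(S,*b,80,100,5)]))
E
```

```text
t41.00 tcp [ 381.6 -142.   129.8] yawy 82.4 tilt 0.06 F [ 0.8 -0.2 -1.5] T [-0.05  0.05  0.03] w 11.9 g 80.7 j [ 0.58  0.25 -0.42  2.17  0.15  0.74  1.5 ]
remaining along 62.7 lat -1.2 units/mm along [ 0.01239 -0.00165] lat [0.00165 0.01239]
[383 216] [341 277]
```

View pics/w8.png

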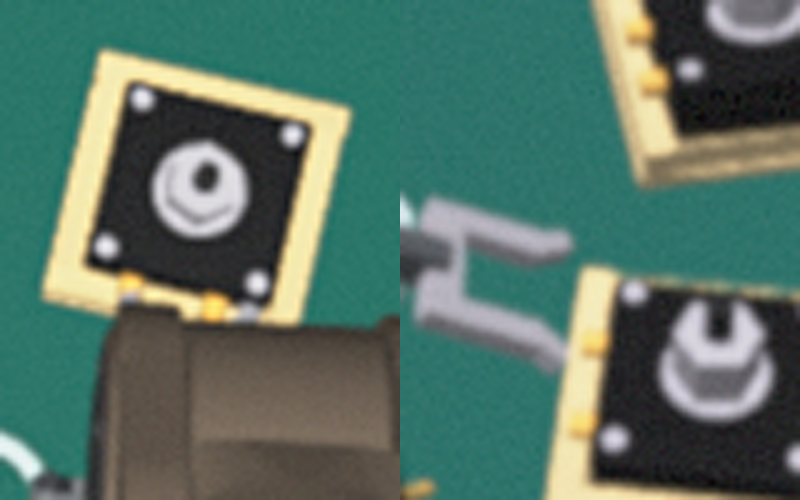

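```bash
python3 - <<'E'
from h import *
p=proj("side",(381.6+120,-142-16,110)); u0=int(p[0]-40);v0=int(p[1]-50)
f=lambda x,y:((x-400+.5)/5-.5+u0,(y+.5)/5-.5+v0)
z=141
a=ray("side",f(572,236),z);b=ray("side",f(568,348),z);c=ray("side",f(430,197),z);d=ray("side",f(415,300),z)
m=(a+b)/2;n=(c+d)/2;print(a,b,c,d)
t=np.radians(-7.6);e=np.array([np.cos(t),np.sin(t)]);q=np.array([-e[1],e[0]]);P=np.array([381.6,-142])
for k in(m,n):print((k[:2]-P)@e,(k[:2]-P)@q)
print(np.degrees(np.arctan2(*(m-n)[1::-1])))
E
```

```text
[ 486.98647923 -171.62836859  141.        ] [ 479.09772097 -221.27203052  141.        ] [ 437.95822594 -146.86421003  141.        ] [ 428.1932732  -193.52864621  141.        ]
107.75237289809434 -40.55551798757812
54.752720722764934 -21.140740908419055
-27.718739958655032
```

```bash
python3 - <<'E'
from h import *
A=proj("top",(381.6+120,-142-16,135));p=proj("side",(381.6+120,-142-16,110))
f=lambda x,y:((x-400+.5)/5-.5+int(p[0]-40),(y+.5)/5-.5+int(p[1]-50))
g=lambda x,y:((x+.5)/5-.5+int(A[0]-40),(y+.5)/5-.5+int(A[1]-50))
print(tri(g(130,300),f(572,240)),tri(g(247,314),f(562,350)))
# where nominal tips would be
for z in (131,141):
  for l in(-28,28):
    t=np.radians(-7.6);X=np.array([381.6+127*np.cos(t)-l*np.sin(t),-142+127*np.sin(t)+l*np.cos(t),z]);print(X.round(),proj("top",X).round(1),proj("side",X).round(1))
print(g(130,300),g(247,314),f(572,240),f(562,350))
E
```

```text
[ 490.39193798 -128.09413576   84.55473492] [ 481.56894079 -179.98225387   84.78521111]
[ 504. -187.  131.] [397.1 215.1] [345.3 282.8]
[ 511. -131.  131.] [371.1 212. ] [345.  259.2]
[ 504. -187.  141.] [397.6 214.4] [345.4 279.3]
[ 511. -131.  141.] [371.4 211.3] [345.1 255.7]
(368.6, 225.6) (392.0, 228.4) (335.0, 274.6) (333.0, 296.6)
```

The top and side views together put the jaw tips at z ≈ 85, about 50 mm below level. The grip slackened and the wrench now hangs nose-down. I'll level it by laying it flat on the free bench at about (410, 148), then grip it again.

>>> {"api": "arm_command", "payload": {"series": [0.089, 0.45, 0, 0, 0, 0.03, 5, 0.089, 0.9, 0, 0, 0, 0.063, 5, 0.089, 0.9, 0, 0, 0, 0.063, 5], "squeeze": 80}}

```text
t: 41.48
tcp_pos: [387.8, -68.5, 129.9]
orientation: [0.0, 0.048, 0.999, 0.0]
force: [-0.2, -0.6, -1.6]
gripper_width: 11.8
grasp_force: 80.6
```

>>> {"api": "arm_command", "payload": {"series": [0.089, 0.45, 0, 0, 0, 0.03, 5, 0.089, 0.9, 0, 0, 0, 0.063, 5, 0.089, 0.9, 0, 0, 0, 0.063, 5]}}

```text
t: 41.85
tcp_pos: [395.0, 2.7, 129.9]
orientation: [0.0, 0.032, 0.999, 0.0]
force: [-0.1, 0.5, -2.3]
gripper_width: 12.0
grasp_force: 80.6
```

>>> {"api": "arm_command", "payload": {"series": [0.089, 0.45, 0, 0, 0, 0.03, 5, 0.089, 0.9, 0, 0, 0, 0.063, 5, 0.089, 0.9, 0, 0, 0, 0.063, 5]}}

```text
t: 42.22
tcp_pos: [402.1, 74.2, 129.9]
orientation: [0.0, 0.016, 1.0, 0.0]
force: [0.6, 0.2, -1.1]
gripper_width: 12.0
grasp_force: 80.6
```

>>> {"api": "arm_command", "payload": {"series": [0.089, 0.45, 0, 0, 0, 0.03, 5, 0.089, 0.92, 0, 0, 0, 0.063, 5, 0.089, 0.92, 0, 0, 0, 0.063, 5, 0.089, 0.92, 0, 0, 0, 0.063, 5]}}

```text
t: 42.72
tcp_pos: [408.8, 144.3, 129.4]
orientation: [-0.0, 0.002, 1.0, -0.001]
force: [-0.5, -0.8, -2.3]
gripper_width: 11.4
grasp_force: 80.6
```

>>> {"api": "arm_command", "payload": {"series": [0, 0, -0.3, 0, 0, 0, 5, 0, 0, -0.6, 0, 0, 0, 5, 0, 0, -0.85, 0, 0, 0, 5, 0, 0, -0.85, 0, 0, 0, 5, 0, 0, -0.85, 0, 0, 0, 5]}}

```text
t: 43.35
tcp_pos: [409.2, 145.3, 62.2]
orientation: [0.0, 0.002, 1.0, -0.0]
force: [-0.3, -0.6, -1.3]
gripper_width: 11.3
grasp_force: 80.6
```

```bash
python3 - <<'E'
from h import *
s,M=st();p=s["tcp_pos"]
T=pic("top","pics/T9.png");S=pic("side","pics/S9.png")
a=proj("top",(p[0]+70,p[1],20));b=proj("side",(p[0]+70,p[1],20))
cv2.imwrite("pics/w9.png",np.hstack([crop(T,*a,80,100,5),crop(S,*b,80,100,5)]))
E
```

```text
t43.35 tcp [409.2 145.3  62.2] yawy 89.8 tilt 0.03 F [-0.3 -0.6 -1.3] T [0.02 0.06 0.01] w 11.3 g 80.6 j [-0.06  0.43 -0.51  2.18  0.35  0.62  0.74]
```

View pics/w9.png

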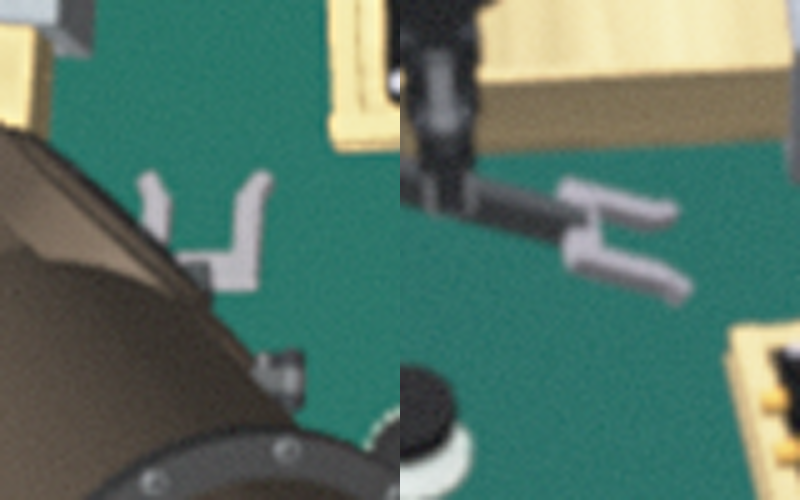

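The wrench hangs nose-down over free bench with its jaws at crop (200,230). I lower it slowly with a light grip so that it pivots flat.

>>> {"api": "arm_command", "payload": {"series": [0, 0, -0.1, 0, 0, 0, 5, 0, 0, -0.2, 0, 0, 0, 5, 0, 0, -0.3, 0, 0, 0, 5, 0, 0, -0.4, 0, 0, 0, 5, 0, 0, -0.45, 0, 0, 0, 5], "squeeze": 20}}

```text
t: 44.08
tcp_pos: [408.7, 146.2, 25.2]
orientation: [-0.0, 0.001, 1.0, -0.0]
force: [1.5, -1.8, 5.1]
gripper_width: 11.7
grasp_force: 83.4
```

>>> {"api": "arm_command", "payload": {"series": [0, 0, -0.05, 0, 0, 0, 5, 0, 0, -0.1, 0, 0, 0, 5, 0, 0, -0.15, 0, 0, 0, 5, 0, 0, -0.2, 0, 0, 0, 5, 0, 0, -0.25, 0, 0, 0, 5, 0, 0, -0.25, 0, 0, 0, 5]}}

```text
t: 44.82
tcp_pos: [408.6, 145.9, 5.5]
orientation: [-0.0, 0.001, 1.0, -0.0]
force: [-0.5, 0.1, 4.5]
gripper_width: 12.0
grasp_force: 84.4
```

```bash
python3 -c "
from h import *
st()"
```

```text
t44.83 tcp [408.6 145.9   5.5] yawy 89.9 tilt 0.03 F [-0.5  0.1  4.5] T [-0.05 -0.35  0.02] w 12.0 g 84.4 j [-0.14  0.53 -0.42  2.22  0.46  0.48  0.65]
```

>>> {"api": "arm_command", "payload": {"series": [0, 0, 0, 0, 0, 0, 35, 0, 0, 0, 0, 0, 0, 35, 0, 0, 0, 0, 0, 0, 35, 0, 0, 0, 0, 0, 0, 35]}}

```text
t: 45.32
tcp_pos: [408.7, 146.1, 5.7]
orientation: [-0.0, 0.001, 1.0, -0.0]
force: [-0.7, 0.1, 0.4]
gripper_width: 35.1
grasp_force: 0.0
```

>>> {"api": "arm_command", "payload": {"series": [0, 0, -0.02, 0, 0, 0, 5, 0, 0, -0.02, 0, 0, 0, 5, 0, 0, -0.02, 0, 0, 0, 5, 0, 0, -0.02, 0, 0, 0, 5, 0, 0, -0.02, 0, 0, 0, 5, 0, 0, -0.02, 0, 0, 0, 5], "squeeze": 110}}

```text
t: 46.08
tcp_pos: [408.8, 146.1, 4.3]
orientation: [0.0, 0.001, 1.0, -0.0]
force: [-1.5, -1.1, 5.7]
gripper_width: 11.4
grasp_force: 108.1
```

>>> {"api": "arm_command", "payload": {"series": [0, 0, 0.25, 0, 0, 0, 5, 0, 0, 0.5, 0, 0, 0, 5, 0, 0, 0.75, 0, 0, 0, 5, 0, 0, 1, 0, 0, 0, 5, 0, 0, 1, 0, 0, 0, 5]}}

```text
t: 46.7
tcp_pos: [409.5, 146.3, 84.8]
orientation: [0.001, 0.001, 1.0, 0.0]
force: [0.3, 0.3, -2.3]
gripper_width: 11.2
grasp_force: 107.7
```

```bash
python3 - <<'E'
from h import *
s,M=st();p=s["tcp_pos"]
T=pic("top","pics/T10.png");S=pic("side","pics/S10.png")
a=proj("top",(p[0]+70,p[1],90));b=proj("side",(p[0]+70,p[1],90));print(a.astype(int),b.astype(int),p)
cv2.imwrite("pics/w10.png",np.hstack([crop(T,*a,80,100,5),crop(S,*b,80,100,5)]))
for l in(-28,28):
    X=p+[126,l,6.5];print(proj("top",X).round(1),proj("side",X).round(1))
E
```

```text
t46.70 tcp [409.5 146.3  84.8] yawy 89.9 tilt 0.13 F [ 0.3  0.3 -2.3] T [ 0.02 -0.   -0.05] w 11.2 g 107.7 j [-0.03  0.39 -0.54  2.15  0.32  0.67  0.78]
[245 230] [313 180] [409.48919552 146.28600276  84.84591552]
[258.  205.5] [339.7 185.8]
[233.1 205.9] [336.4 169.6]
```

View pics/w10.png

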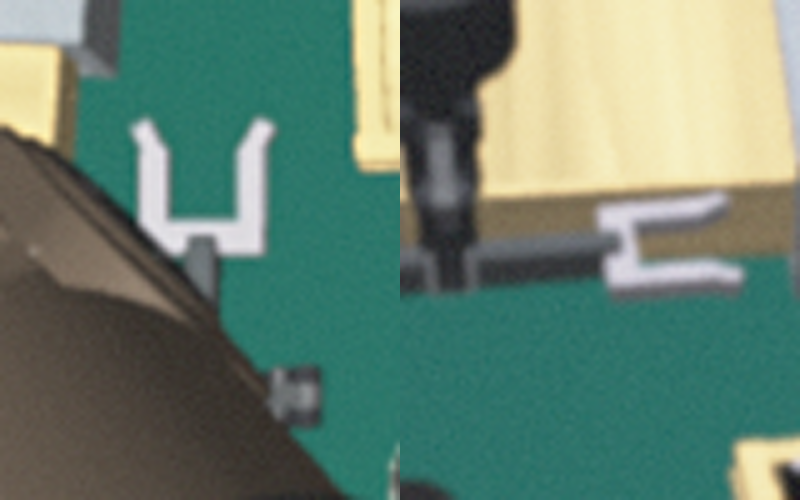

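The wrench is level again in both views. I carry it to nut 2.

>>> {"api": "arm_command", "payload": {"series": [-0.097, -0.45, 0.1, 0, 0, -0.03, 5, -0.097, -0.904, 0.1, 0, 0, -0.063, 5, -0.097, -0.904, 0.1, 0, 0, -0.063, 5]}}

```text
t: 47.18
tcp_pos: [399.9, 70.8, 91.0]
orientation: [-0.001, 0.02, 1.0, -0.001]
force: [0.2, 0.0, -1.7]
gripper_width: 11.0
grasp_force: 108.0
```

>>> {"api": "arm_command", "payload": {"series": [-0.097, -0.45, 0, 0, 0, -0.03, 5, -0.097, -0.904, 0, 0, 0, -0.063, 5, -0.097, -0.904, 0, 0, 0, -0.063, 5]}}

```text
t: 47.55
tcp_pos: [392.6, -0.4, 91.3]
orientation: [-0.001, 0.036, 0.999, -0.0]
force: [0.4, 0.3, -1.5]
gripper_width: 11.0
grasp_force: 108.2
```

>>> {"api": "arm_command", "payload": {"series": [-0.097, -0.45, 0, 0, 0, -0.03, 5, -0.097, -0.904, 0, 0, 0, -0.063, 5, -0.097, -0.904, 0, 0, 0, -0.063, 5]}}

```text
t: 47.92
tcp_pos: [385.4, -71.9, 91.6]
orientation: [-0.0, 0.052, 0.999, -0.0]
force: [1.3, 0.4, -1.3]
gripper_width: 10.9
grasp_force: 108.3
```

>>> {"api": "arm_command", "payload": {"series": [-0.097, -0.45, 0, 0, 0, -0.03, 5, -0.097, -0.904, 0, 0, 0, -0.063, 5, -0.097, -0.904, 0, 0, 0, -0.063, 5, -0.097, -0.904, -0.25, 0, 0, -0.063, 5, -0.097, -0.904, -0.53, 0, 0, -0.063, 5, -0.097, -0.904, -0.53, 0, 0, -0.063, 5, -0.097, -0.904, -0.53, 0, 0, -0.063, 5]}}

```text
t: 48.8
tcp_pos: [378.3, -142.0, 50.1]
orientation: [0.0, 0.066, 0.998, 0.0]
force: [-0.1, 0.2, -1.6]
gripper_width: 11.1
grasp_force: 108.4
```

```bash
python3 -c "
from h import *
rel((544.5,-165),-7.6,103.5)"
```

```text
t48.80 tcp [ 378.3 -142.    50.1] yawy 82.4 tilt 0.03 F [-0.1  0.2 -1.6] T [-0.    0.01  0.02] w 11.1 g 108.4 j [ 0.56  0.4  -0.41  2.26  0.31  0.54  1.35]
remaining along 64.3 lat -0.8 units/mm along [ 0.01239 -0.00165] lat [0.00165 0.01239]
```

>>> {"api": "arm_command", "payload": {"series": [0.12, -0.02, 0, 0, 0, 0, 5, 0.25, -0.04, 0, 0, 0, 0, 5, 0.37, -0.06, 0, 0, 0, 0, 5, 0.495, -0.078, 0, 0, 0, 0, 5, 0.495, -0.078, 0, 0, 0, 0, 5, 0.495, -0.078, 0, 0, 0, 0, 5]}}

```text
t: 49.55
tcp_pos: [416.9, -149.4, 49.6]
orientation: [-0.0, 0.067, 0.998, 0.0]
force: [-0.6, 1.0, -1.5]
gripper_width: 11.2
grasp_force: 108.4
```

```bash
python3 -c "
from h import *
rel((544.5,-165),-7.6,103.5)"
```

```text
t49.55 tcp [ 416.9 -149.4   49.6] yawy 82.3 tilt 0.04 F [-0.6  1.  -1.5] T [0.05 0.1  0.04] w 11.2 g 108.4 j [ 0.54  0.44 -0.4   2.17  0.31  0.58  1.35]
remaining along 25.0 lat 1.4 units/mm along [ 0.01239 -0.00165] lat [0.00165 0.01239]
```

>>> {"api": "arm_command", "payload": {"series": [0.002, 0.015, 0, 0, 0, 0, 5, 0.08, 0.006, 0, 0, 0, 0, 5, 0.16, -0.005, 0, 0, 0, 0, 5, 0.24, -0.015, 0, 0, 0, 0, 5, 0.312, -0.025, 0, 0, 0, 0, 5, 0.312, -0.025, 0, 0, 0, 0, 5, 0.312, -0.025, 0, 0, 0, 0, 5]}}

```text
t: 50.42
tcp_pos: [442.1, -151.4, 49.6]
orientation: [-0.0, 0.067, 0.998, 0.0]
force: [-0.3, -1.1, -2.1]
gripper_width: 11.0
grasp_force: 108.4
```

```bash
python3 -c "
from h import *
rel((544.5,-165),-7.6,103.5)"
```

```text
t50.42 tcp [ 442.1 -151.4   49.6] yawy 82.3 tilt 0.02 F [-0.3 -1.1 -2.1] T [-0.    0.1   0.04] w 11.0 g 108.4 j [ 0.52  0.47 -0.4   2.12  0.31  0.61  1.34]
remaining along -0.2 lat 0.0 units/mm along [ 0.01239 -0.00165] lat [0.00165 0.01239]
```

>>> {"api": "arm_command", "payload": {"series": [0.014, 0.083, 0, 0, 0, -0.125, 5, 0.033, 0.166, 0, 0, 0, -0.25, 5, 0.058, 0.247, 0, 0, 0, -0.375, 5, 0.088, 0.326, 0, 0, 0, -0.5, 5, 0.123, 0.402, 0, 0, 0, -0.625, 5, 0.162, 0.477, 0, 0, 0, -0.75, 5, 0.162, 0.477, 0, 0, 0, -0.75, 5]}}

```text
t: 51.3
tcp_pos: [454.7, -113.8, 49.6]
orientation: [-0.0, 0.26, 0.966, -0.001]
force: [-1.7, -3.9, -1.6]
gripper_width: 11.3
grasp_force: 108.5
```

```bash
python3 -c "
from h import *
rel((544.5,-165),-30.1,103.5)"
```

```text
t51.30 tcp [ 454.7 -113.8   49.6] yawy 59.8 tilt 0.07 F [-1.7 -3.9 -1.6] T [-0.74  0.28 -0.11] w 11.3 g 108.5 j [ 0.36  0.46 -0.29  2.12  0.23  0.59  0.95]
remaining along -0.1 lat 0.8 units/mm along [ 0.01081 -0.00627] lat [0.00627 0.01081]
```

>>> {"api": "arm_command", "payload": {"series": [0.044, 0.072, 0, 0, 0, -0.125, 5, 0.093, 0.141, 0, 0, 0, -0.25, 5, 0.093, 0.141, 0, 0, 0, -0.25, 5]}}

```text
t: 51.68
tcp_pos: [462.2, -102.7, 49.6]
orientation: [-0.0, 0.322, 0.947, -0.0]
force: [-0.5, -3.6, -1.5]
gripper_width: 11.3
grasp_force: 108.5
```

```bash
python3 -c "
from h import *
rel((544.5,-165),-37.6,103.5)"
```

```text
t51.67 tcp [ 462.2 -102.7   49.6] yawy 52.4 tilt 0.07 F [-0.5 -3.6 -1.5] T [-0.91  0.28 -0.19] w 11.3 g 108.5 j [ 0.3   0.46 -0.26  2.11  0.2   0.59  0.82]
remaining along -0.2 lat 0.9 units/mm along [ 0.0099  -0.00763] lat [0.00763 0.0099 ]
```

>>> {"api": "arm_command", "payload": {"series": [0.053, 0.066, 0, 0, 0, -0.125, 5, 0.053, 0.066, 0, 0, 0, -0.125, 5, 0.053, 0.066, 0, 0, 0, -0.125, 5]}}

```text
t: 52.05
tcp_pos: [466.4, -97.6, 49.6]
orientation: [-0.0, 0.353, 0.936, -0.0]
force: [-1.1, -5.3, -2.0]
gripper_width: 11.3
grasp_force: 108.5
```

```bash
python3 -c "
from h import *
rel((544.5,-165),-41.3,103.5)"
```

```text
t52.05 tcp [466.4 -97.6  49.6] yawy 48.7 tilt 0.05 F [-1.1 -5.3 -2. ] T [-1.    0.31 -0.13] w 11.3 g 108.5 j [ 0.28  0.46 -0.24  2.1   0.19  0.6   0.76]
remaining along -0.3 lat 0.9 units/mm along [ 0.00939 -0.00825] lat [0.00825 0.00939]
```

>>> {"api": "arm_command", "payload": {"series": [0.056, 0.061, 0, 0, 0, -0.125, 5, 0.056, 0.061, 0, 0, 0, -0.125, 5, 0.056, 0.061, 0, 0, 0, -0.125, 5]}}

```text
t: 52.42
tcp_pos: [471.0, -92.7, 49.7]
orientation: [-0.0, 0.383, 0.924, -0.0]
force: [-1.0, -5.6, -1.6]
gripper_width: 11.1
grasp_force: 108.5
```

```bash
python3 -c "
from h import *
rel((544.5,-165),-45.1,103.5)"
```

```text
t52.42 tcp [471.  -92.7  49.7] yawy 44.9 tilt 0.04 F [-1.  -5.6 -1.6] T [-1.13  0.25 -0.16] w 11.1 g 108.5 j [ 0.25  0.46 -0.22  2.1   0.17  0.6   0.69]
remaining along -0.4 lat 1.0 units/mm along [ 0.00882 -0.00885] lat [0.00885 0.00882]
```

>>> {"api": "arm_command", "payload": {"series": [0.061, 0.057, 0, 0, 0, -0.125, 5, 0.061, 0.057, 0, 0, 0, -0.125, 5, 0.061, 0.057, 0, 0, 0, -0.125, 5]}}

```text
t: 52.8
tcp_pos: [475.9, -88.2, 49.6]
orientation: [-0.0, 0.413, 0.911, -0.0]
force: [-0.9, -4.3, -2.9]
gripper_width: 11.2
grasp_force: 108.5
```

```bash
python3 -c "
from h import *
rel((544.5,-165),-48.8,103.5)"
```

```text
t52.80 tcp [475.9 -88.2  49.6] yawy 41.2 tilt 0.05 F [-0.9 -4.3 -2.9] T [-1.08  0.22 -0.11] w 11.2 g 108.5 j [ 0.23  0.47 -0.2   2.09  0.16  0.6   0.63]
remaining along -0.5 lat 1.0 units/mm along [ 0.00823 -0.00941] lat [0.00941 0.00823]
```

>>> {"api": "arm_command", "payload": {"series": [0.065, 0.053, 0, 0, 0, -0.125, 5, 0.065, 0.053, 0, 0, 0, -0.125, 5, 0.065, 0.053, 0, 0, 0, -0.125, 5]}}

```text
t: 53.18
tcp_pos: [480.9, -83.6, 49.6]
orientation: [-0.0, 0.443, 0.897, -0.0]
force: [-0.8, -4.5, -2.2]
gripper_width: 10.8
grasp_force: 108.5
```

```bash
python3 -c "
from h import *
rel((544.5,-165),-52.5,103.5)"
```

```text
t53.17 tcp [480.9 -83.6  49.6] yawy 37.4 tilt 0.05 F [-0.8 -4.5 -2.2] T [-1.04  0.34 -0.21] w 10.8 g 108.5 j [ 0.2   0.47 -0.18  2.08  0.15  0.6   0.57]
remaining along -0.2 lat 0.9 units/mm along [ 0.00761 -0.00992] lat [0.00992 0.00761]
```

>>> {"api": "arm_command", "payload": {"series": [0.0685, 0.049, 0, 0, 0, -0.125, 5, 0.0685, 0.049, 0, 0, 0, -0.125, 5, 0.0685, 0.049, 0, 0, 0, -0.125, 5]}}

```text
t: 53.55
tcp_pos: [486.5, -79.6, 49.6]
orientation: [-0.0, 0.472, 0.881, -0.0]
force: [-1.1, -4.8, -1.4]
gripper_width: 11.0
grasp_force: 108.5
```

```bash
python3 -c "
from h import *
rel((544.5,-165),-56.3,103.5)"
```

```text
t53.55 tcp [486.5 -79.6  49.6] yawy 33.6 tilt 0.04 F [-1.1 -4.8 -1.4] T [-0.99  0.36 -0.28] w 11.0 g 108.5 j [ 0.18  0.47 -0.16  2.07  0.13  0.61  0.51]
remaining along -0.2 lat 0.9 units/mm along [ 0.00694 -0.0104 ] lat [0.0104  0.00694]
```

I've used up my picture views (one over the limit, my slip), so from here I check by numbers. I'll fit a rendered hex prism to the nut pixels to read the nut angles.

```bash
cat > fit.py <<'E'
from h import *
from scipy.optimize import minimize
K=8
def classes(n,c,yaw,u0,v0,w,h):
    """label map at Kx supersampling: painter's algorithm washer, side faces, top, stub"""
    lab=np.zeros((h*K,w*K),np.int32)
    P=lambda X:np.array([((proj(n,x)-[u0,v0]+.5)*K-.5) for x in X]).round().astype(np.int32)
    cir=lambda r,z:[(c[0]+r*np.cos(t),c[1]+r*np.sin(t),z) for t in np.linspace(0,2*np.pi,40)]
    cv2.fillPoly(lab,[P(cir(22.3,41))],1)
    R=17.32; a=np.radians(yaw+30+60*np.arange(7)); q=[(c[0]+R*np.cos(t),c[1]+R*np.sin(t)) for t in a]
    cal=ctrl.get_calibration(n); o=-cal["R"].T@cal["t"]
    for i in range(6):
        t=np.radians(yaw+60*(i+1)); f=np.array([c[0]+15*np.cos(t),c[1]+15*np.sin(t)])
        if (o[:2]-f)@[np.cos(t),np.sin(t)]>0: cv2.fillPoly(lab,[P([(*q[i],41),(*q[i+1],41),(*q[i+1],65),(*q[i],65)])],3+i)
    cv2.fillPoly(lab,[P([(*x,65) for x in q[:6]])],2)
    cv2.fillPoly(lab,[cv2.convexHull(P(cir(6,65)+cir(6,84)))],9)
    return lab
def cost(n,im,c,yaw):
    u,v=proj(n,(c[0],c[1],55)); w,h=36,40; u0=int(u-w/2);v0=int(v-h/2)
    lab=classes(n,c,yaw,u0,v0,w,h); g=im[v0:v0+h,u0:u0+w].astype(float).mean(2)
    A=np.stack([cv2.resize(cv2.GaussianBlur((lab==k).astype(np.float32),(0,0),0.7*K),(w,h),interpolation=cv2.INTER_AREA).ravel() for k in range(10)],1)
    m=A[:,1:].sum(1)>.3
    x=np.linalg.lstsq(A[m],g.ravel()[m],rcond=None)[0]
    return ((A[m]@x-g.ravel()[m])**2).mean()
def fit(n,im,c):
    best=[]
    for dx in(-3,-1.5,0,1.5,3):
        for dy in(-3,-1.5,0,1.5,3):
            for y in range(0,60,4): best.append((cost(n,im,(c[0]+dx,c[1]+dy),y),dx,dy,y))
    b=min(best); ys=[]
    for y in np.arange(b[3]-5,b[3]+6,1): ys.append((cost(n,im,(c[0]+b[1],c[1]+b[2]),y),y))
    r={}
    for k in best: r[k[3]]=min(r.get(k[3],1e9),k[0])
    return min(ys),b,{k:int(v) for k,v in r.items()}
E
python3 - <<'E'
from fit import *
N1=(592,27);N2=(544,-165)
for lab,f,n,c in(("N1 start 34.2","top0","top",N1),("N1 start","side0","side",N1),("N2 start 23.7","top0","top",N2),("N2 start","side0","side",N2),
  ("N2 finger end 22.4","T8","top",N2),("N2 fe","S8","side",N2),("N2 fe","T10","top",N2),("N1 final","T10","top",N1),("N1 final","S8","side",N1),("N1 final","S10","side",N1)):
    r=fit(n,cv2.imread(f"pics/{f}.png"),c); print(lab,n,r[0],r[1][1:],sorted(r[2].values())[:3])
E
```

```text
Traceback (most recent call last):
  File "fit.py", line 29, in fit
    for y in range(0,60,4): best.append((cost(n,im,(c[0]+dx,c[1]+dy),y),dx,dy,y))
                                         ~~~~^^^^^^^^^^^^^^^^^^^^^^^^^^
  File "fit.py", line 20, in cost
    lab=classes(n,c,yaw,u0,v0,w,h); g=im[v0:v0+h,u0:u0+w].astype(float).mean(2)
  File "fit.py", line 16, in classes
    cv2.fillPoly(lab,[cv2.convexHull(P(cir(6,65)+cir(6,84)))],9)
                                     ~^^^^^^^^^^^^^^^^^^^^^
  File "fit.py", line 7, in <lambda>
    P=lambda X:np.array([((proj(n,x)-[u0,v0]+.5)*K-.5) for x in X]).round().astype(np.int32)
                           ~~~~^^^^^
  File "h.py", line 4, in proj
    c=ctrl.get_calibration(n); p=c["camera_matrix"]@(c["R"]@np.asarray(X,float)+c["t"]); return p[:2]/p[2]
ValueError: time passes only in moves, steps and waits
```

```bash
sed -i 's/^from rig import ctrl/from rig import ctrl\n_C={}\ndef cal(n):\n    if n not in _C: _C[n]=ctrl.get_calibration(n)\n    return _C[n]/; s/c=ctrl.get_calibration(n)/c=cal(n)/' h.py; sed -i 's/cal=ctrl.get_calibration(n); o=-cal\["R"\].T@cal\["t"\]/C=cal(n); o=-C["R"].T@C["t"]/' fit.py
cat > run.py <<'E'
from fit import *
N1=(592,27);N2=(544,-165)
for lab,f,n,c in(("N1 start 34.2","top0","top",N1),("N1 start","side0","side",N1),("N2 start 23.7","top0","top",N2),("N2 start","side0","side",N2),
  ("N2 finger end 22.4","T8","top",N2),("N2 fe","S8","side",N2),("N2 fe","T10","top",N2),("N1 final","T10","top",N1),("N1 final","S8","side",N1),("N1 final","S10","side",N1)):
    r=fit(n,cv2.imread(f"pics/{f}.png"),c); print(lab,n,r[0],r[1][1:],sorted(r[2].values())[:3])
E
time python3 run.py
```

```text
N1 start 34.2 top (np.float64(333.07811942704006), np.int64(39)) (0, 1.5, 36) [337, 339, 343]
N1 start side (np.float64(182.00049937064406), np.int64(29)) (0, 0, 32) [186, 190, 192]
N2 start 23.7 top (np.float64(186.01221214218185), np.int64(24)) (0, 0, 24) [186, 189, 189]
N2 start side (np.float64(210.5690139004103), np.int64(24)) (0, 0, 24) [210, 214, 222]
N2 finger end 22.4 top (np.float64(280.3824124379971), np.int64(21)) (0, 1.5, 20) [283, 284, 286]
N2 fe side (np.float64(253.89419718036635), np.int64(24)) (0, 0, 24) [253, 258, 270]
N2 fe top (np.float64(287.8413857502815), np.int64(21)) (0, 1.5, 20) [290, 291, 293]
N1 final top (np.float64(2155.23963918014), np.int64(17)) (3, -3, 20) [2161, 2170, 2171]
N1 final side (np.float64(698.7737569584473), np.int64(25)) (3, 3, 24) [702, 703, 713]
N1 final side (np.float64(697.2247495080013), np.int64(25)) (3, 3, 24) [700, 701, 712]
real	1m29.135s
user	1m29.230s
sys	0m0.176s
```

```bash
cat > fit2.py <<'E'
from h import *
from scipy.optimize import minimize
from scipy.spatial.transform import Rotation as Ro
K=6
def cost(n,im,p,yaw):
    """p: x,y,z offset of unit axis foot (z=41 plane), tilt rotvec x,y (deg)"""
    C=cal(n); M=C["camera_matrix"]; o=-C["R"].T@C["t"]; R=Ro.from_rotvec(np.radians([p[3],p[4],0])).as_matrix(); c0=np.array([p[0],p[1],41+p[2]])
    W=lambda L:(np.asarray(L,float)-[0,0,41])@R.T+c0
    def pr(L): q=(W(L)@C["R"].T+C["t"])@M.T; return q[:,:2]/q[:,2:]
    u,v=proj(n,(round(p[6]),round(p[7]),50)); w,h=40,44; u0=int(u-w/2);v0=int(v-h/2)
    P=lambda L:(((pr(L)-[u0,v0]+.5)*K-.5)*16).round().astype(np.int32)
    lab=np.zeros((h*K,w*K),np.uint8); fp=lambda L,k,hull=False:cv2.fillPoly(lab,[cv2.convexHull(P(L)) if hull else P(L)],k,shift=4)
    t=np.linspace(0,2*np.pi,40,endpoint=False); cir=lambda r,z:np.c_[r*np.cos(t),r*np.sin(t),0*t+z]
    fp([(-45,-45,38),(45,-45,38),(45,45,38),(-45,45,38)],0); fp(cir(22.3,41),1)
    a=np.radians(yaw+30+60*np.arange(7)); q=17.32*np.c_[np.cos(a),np.sin(a)]
    for i in range(6):
        b=np.radians(yaw+60*(i+1)); nn=np.array([np.cos(b),np.sin(b),0]); f=W([15*nn+[0,0,53]])[0]
        if (o-f)@(R@nn)>0: fp([(*q[i],41),(*q[i+1],41),(*q[i+1],65),(*q[i],65)],3+i)
    fp([(*x,65) for x in q[:6]],2); fp(np.r_[cir(6,65),cir(6,84)],9,True)
    g=im[v0:v0+h,u0:u0+w].astype(float).mean(2)
    A=np.stack([cv2.resize(cv2.GaussianBlur((lab==k).astype(np.float32),(0,0),.7*K),(w,h),interpolation=cv2.INTER_AREA).ravel() for k in range(10)],1)
    d=np.hypot(*(np.mgrid[0:h,0:w]-np.array([h/2-3,w/2])[:,None,None])).ravel(); m=d<15
    x=np.linalg.lstsq(A[m],g.ravel()[m],rcond=None)[0]
    return ((A[m]@x-g.ravel()[m])**2).mean()
def fit(ims,c):
    out=[]
    for y in range(0,60,10):
        f=lambda z:sum(cost(n,im,[*z[:5],0,*c],z[5]) for n,im in ims)+.3*(z[2]**2)
        r=minimize(f,[c[0],c[1],0,0,0,y],method="Nelder-Mead",options=dict(initial_simplex=np.array([c[0],c[1],0,0,0,y])+np.vstack([np.zeros(6),np.diag([2,2,2,5,5,6])]),maxfev=350))
        out.append((round(r.fun),r.x.round(1)))
    return sorted(out,key=lambda k:k[0])[:3]
E
cat > run2.py <<'E'
from fit2 import *
I=lambda a,b:[("top",cv2.imread(f"pics/{a}.png")),("side",cv2.imread(f"pics/{b}.png"))]
for l,ims,c in(("N1 start",I("top0","side0"),(592,27)),("N2 start",I("top0","side0"),(544,-165)),("N2 fe",I("T8","S8"),(544,-165)),("N1 after",I("T10","S10"),(592,27))):
    print(l); [print("  ",k) for k in fit(ims,c)]
E
time python3 run2.py
```

```text
N1 start
   (1214, array([ 5.924e+02,  2.780e+01, -6.000e-01, -9.000e-01,  2.000e-01,
        3.000e+01]))
   (1215, array([ 5.922e+02,  2.770e+01, -1.000e-01, -3.000e-01,  1.000e-01,
        3.040e+01]))
   (1216, array([ 5.922e+02,  2.780e+01, -2.000e-01, -3.000e-01,  3.000e-01,
        3.800e+01]))
N2 start
   (1012, array([ 5.437e+02, -1.648e+02, -1.000e-01, -0.000e+00, -4.000e-01,
        2.310e+01]))
   (1012, array([ 5.437e+02, -1.648e+02, -1.000e-01, -4.000e-01,  1.000e-01,
        2.500e+01]))
   (1016, array([ 5.437e+02, -1.649e+02, -5.000e-01, -7.000e-01, -2.000e-01,
        2.030e+01]))
N2 fe
   (633, array([ 5.448e+02, -1.642e+02, -3.000e-01, -7.000e-01,  3.000e-01,
        2.140e+01]))
   (640, array([ 5.446e+02, -1.641e+02,  1.000e-01,  3.000e-01, -2.000e-01,
        2.510e+01]))
   (655, array([ 5.448e+02, -1.642e+02, -2.000e-01, -5.000e-01, -2.000e-01,
        1.550e+01]))
N1 after
   (3171, array([593.4,  18.2,   8.5, -12.8,  -1.1,  11.7]))
   (3316, array([593.2,  18.2,   8.5, -12.4,  -1.2,  -8.7]))
   (3409, array([594.4,  18.4,   7.5, -12.7,  -3.9,  56.5]))
real	3m33.387s
user	3m31.191s
sys	0m0.262s
```

Nut 2 fits level at each check so far. Box 1, though, was tipped about 12° in its nest when I lifted the wrench off it; its nut fit still gives roughly fully tight. So on nut 2 I withdraw sideways, not upward.

>>> {"api": "arm_command", "payload": {"series": [-0.045, -0.034, 0, 0, 0, 0.083, 5, -0.091, -0.066, 0, 0, 0, 0.167, 5, -0.091, -0.066, 0, 0, 0, 0.167, 5]}}

```text
t: 53.92
tcp_pos: [479.5, -84.6, 49.7]
orientation: [-0.0, 0.434, 0.901, 0.0]
force: [-1.0, -4.2, -0.6]
gripper_width: 10.8
grasp_force: 108.5
```

```bash
python3 -c "
from h import *
rel((544.5,-165),-51.4,103.5)"
```

```text
t53.92 tcp [479.5 -84.6  49.7] yawy 38.6 tilt 0.01 F [-1.  -4.2 -0.6] T [-0.81  0.35 -0.31] w 10.8 g 108.5 j [ 0.21  0.47 -0.19  2.08  0.15  0.6   0.59]
remaining along -0.1 lat 0.7 units/mm along [ 0.0078  -0.00977] lat [0.00977 0.0078 ]
```

>>> {"api": "arm_command", "payload": {"series": [-0.06, 0.08, 0, 0, 0, 0, 5, -0.13, 0.16, 0, 0, 0, 0, 5, -0.2, 0.25, 0, 0, 0, 0, 5, -0.3, 0.37, 0, 0, 0, 0, 5, -0.4, 0.5, 0, 0, 0, 0, 5, -0.507, 0.635, 0, 0, 0, 0, 5, -0.507, 0.635, 0, 0, 0, 0, 5]}}

```text
t: 54.8
tcp_pos: [438.2, -32.1, 49.7]
orientation: [-0.0, 0.433, 0.902, 0.0]
force: [0.0, -1.1, -0.5]
gripper_width: 11.2
grasp_force: 108.5
```

>>> {"api": "arm_command", "payload": {"series": [-0.1, 0.3, 0.4, 0, 0, 0, 5, -0.2, 0.6, 0.8, 0, 0, 0, 5, -0.2, 0.6, 0.8, 0, 0, 0, 5, -0.2, 0.6, 0.8, 0, 0, 0, 5]}}

```text
t: 55.3
tcp_pos: [423.2, 13.8, 113.4]
orientation: [0.0, 0.434, 0.901, -0.0]
force: [0.2, -0.3, -2.3]
gripper_width: 11.2
grasp_force: 108.7
```

```bash
cat > run3.py <<'E'
from fit2 import *
st()
ims=[("top",pic("top","pics/T11.png")),("side",pic("side","pics/S11.png"))]
for l,c in(("N2",(544,-165)),):
    print(l); [print("  ",k) for k in fit(ims,c)]
E
python3 run3.py
```

```text
t55.30 tcp [423.2  13.8 113.4] yawy 38.6 tilt 0.02 F [ 0.2 -0.3 -2.3] T [0.04 0.01 0.01] w 11.2 g 108.7 j [ 0.04  0.28 -0.23  2.17  0.1   0.7   0.41]
N2
   (817, array([ 5.441e+02, -1.647e+02, -0.000e+00, -5.000e-01,  0.000e+00,
        1.200e+00]))
   (821, array([ 5.444e+02, -1.646e+02, -4.000e-01, -3.000e-01, -5.000e-01,
        5.970e+01]))
   (824, array([ 5.443e+02, -1.646e+02, -2.000e-01, -6.000e-01, -3.000e-01,
        6.010e+01]))
```

```bash
cat > wr.py <<'E'
from h import *
s,M=st();p=s["tcp_pos"]
for n in("top","side"):
    im=pic(n)
    r=ctrl.cut_out("wrench",n)
    print(n,[(round(float(d["score"]),2),int(d["pixels"].sum()),np.argwhere(d["pixels"]).mean(0).round().tolist()) for d in r][:4])
    if not r: continue
    d=min(r[:4],key=lambda d:np.hypot(*(np.argwhere(d["pixels"]).mean(0)[::-1]-proj(n,(p[0]+50,p[1]-60,p[2])))))
    m=d["pixels"].astype(np.uint8); c=max(cv2.findContours(m,cv2.RETR_EXTERNAL,cv2.CHAIN_APPROX_NONE)[0],key=cv2.contourArea)
    w=np.array([ray(n,q[0],p[2]+8)[:2] for q in c]); t=np.radians(np.degrees(np.arctan2(M[1,1],M[0,1]))-90)
    e=np.array([np.cos(t),np.sin(t)]);q=np.array([-e[1],e[0]]); a=(w-p[:2])@e; l=(w-p[:2])@q
    print(" along %.0f..%.0f"%(a.min(),a.max()),"lat %.0f..%.0f"%(l.min(),l.max()))
    for lo,hi in((20,60),(68,80),(85,105),(110,126)):
        k=(a>lo)&(a<hi)
        if k.any(): print("  %d-%d lat %.1f..%.1f mid %.1f"%(lo,hi,l[k].min(),l[k].max(),(l[k].min()+l[k].max())/2))
E
python3 wr.py
```

```text
t55.40 tcp [422.8  13.5 112.9] yawy 38.5 tilt 0.09 F [-0.3 -0.9 -2.1] T [-0.01  0.   -0.  ] w 11.2 g 108.7 j [ 0.04  0.28 -0.23  2.17  0.1   0.7   0.41]
top [(0.94, 388, [228.0, 337.0]), (0.63, 1423, [183.0, 306.0])]
 along 63..128 lat -31..31
  68-80 lat -27.6..28.0 mid 0.2
  85-105 lat -27.0..28.6 mid 0.8
  110-126 lat -30.7..31.2 mid 0.2
side [(0.72, 802, [232.0, 318.0])]
 along -3..134 lat -34..31
  20-60 lat -13.5..11.0 mid -1.3
  68-80 lat -31.9..30.5 mid -0.7
  85-105 lat -32.5..29.3 mid -1.6
  110-126 lat -31.5..30.8 mid -0.4
```

Jaws are straight in the hand. Nut 2's angle fits about −119.5°, giving clamp ≈ 0.55–0.7. To be sure, I give nut 2 a second pull, re-engaging at θ = −29.5°.

>>> {"api": "arm_command", "payload": {"series": [-0.1525, -0.6, 0, 0, 0, 0.367, 5, -0.1525, -0.6, 0, 0, 0, 0.367, 5, -0.1525, -0.6, 0, 0, 0, 0.367, 5]}}

```text
t: 55.98
tcp_pos: [410.9, -33.8, 113.6]
orientation: [-0.0, 0.347, 0.938, 0.0]
force: [-0.4, -0.1, -2.6]
gripper_width: 11.5
grasp_force: 108.5
```

>>> {"api": "arm_command", "payload": {"series": [-0.1525, -0.6, 0, 0, 0, 0.367, 5, -0.1525, -0.6, 0, 0, 0, 0.367, 5, -0.1525, -0.6, -0.2, 0, 0, 0.367, 5, -0.1525, -0.6, -0.5, 0, 0, 0.367, 5, -0.1525, -0.6, -0.79, 0, 0, 0.367, 5, -0.1525, -0.6, -0.79, 0, 0, 0.367, 5, -0.1525, -0.6, -0.79, 0, 0, 0.367, 5]}}

```text
t: 56.85
tcp_pos: [399.4, -80.9, 51.1]
orientation: [0.0, 0.254, 0.967, 0.0]
force: [0.2, 0.2, -1.6]
gripper_width: 11.3
grasp_force: 108.5
```

```bash
python3 -c "
from h import *
rel((544.4,-164.8),-29.5,102.5)"
```

```text
t56.85 tcp [399.4 -80.9  51.1] yawy 60.6 tilt 0.04 F [ 0.2  0.2 -1.6] T [ 0.04 -0.01 -0.02] w 11.3 g 108.5 j [ 0.27  0.38 -0.25  2.26  0.18  0.52  0.94]
remaining along 65.0 lat -1.6 units/mm along [ 0.01088 -0.00616] lat [0.00616 0.01088]
```

>>> {"api": "arm_command", "payload": {"series": [0.11, -0.06, 0, 0, 0, 0, 5, 0.22, -0.125, 0, 0, 0, 0, 5, 0.33, -0.19, 0, 0, 0, 0, 5, 0.432, -0.252, 0, 0, 0, 0, 5, 0.432, -0.252, 0, 0, 0, 0, 5, 0.432, -0.252, 0, 0, 0, 0, 5]}}

```text
t: 57.6
tcp_pos: [432.9, -101.6, 50.4]
orientation: [-0.0, 0.254, 0.967, 0.0]
force: [-0.1, 0.9, -2.5]
gripper_width: 11.0
grasp_force: 108.5
```

```bash
python3 -c "
from h import *
rel((544.4,-164.8),-29.5,102.5)"
```

```text
t57.60 tcp [ 432.9 -101.6   50.4] yawy 60.6 tilt 0.04 F [-0.1  0.9 -2.5] T [0.03 0.07 0.05] w 11.0 g 108.5 j [ 0.3   0.42 -0.24  2.18  0.18  0.56  0.98]
remaining along 25.7 lat -0.1 units/mm along [ 0.01088 -0.00616] lat [0.00616 0.01088]
```

>>> {"api": "arm_command", "payload": {"series": [0.07, -0.04, 0, 0, 0, 0, 5, 0.14, -0.08, 0, 0, 0, 0, 5, 0.21, -0.12, 0, 0, 0, 0, 5, 0.283, -0.16, 0, 0, 0, 0, 5, 0.283, -0.16, 0, 0, 0, 0, 5, 0.283, -0.16, 0, 0, 0, 0, 5]}}

```text
t: 58.35
tcp_pos: [456.0, -114.7, 50.5]
orientation: [0.0, 0.254, 0.967, -0.0]
force: [0.4, -2.5, -2.0]
gripper_width: 11.4
grasp_force: 108.6
```

```bash
python3 -c "
from h import *
rel((544.4,-164.8),-29.5,102.5)"
```

```text
t58.35 tcp [ 456.  -114.7   50.5] yawy 60.6 tilt 0.02 F [ 0.4 -2.5 -2. ] T [-0.22  0.08 -0.02] w 11.4 g 108.6 j [ 0.32  0.45 -0.24  2.12  0.18  0.59  1.01]
remaining along -0.9 lat -0.1 units/mm along [ 0.01088 -0.00616] lat [0.00616 0.01088]
```

>>> {"api": "arm_command", "payload": {"series": [0.022, 0.036, 0, 0, 0, -0.0625, 5, 0.043, 0.071, 0, 0, 0, -0.125, 5, 0.067, 0.106, 0, 0, 0, -0.1875, 5, 0.091, 0.139, 0, 0, 0, -0.25, 5, 0.091, 0.139, 0, 0, 0, -0.25, 5]}}

```text
t: 58.98
tcp_pos: [463.2, -103.4, 50.5]
orientation: [-0.0, 0.317, 0.949, -0.0]
force: [-0.4, -3.8, -0.3]
gripper_width: 11.5
grasp_force: 108.6
```

```bash
python3 -c "
from h import *
rel((544.4,-164.8),-37,103.4)"
```

```text
t58.98 tcp [ 463.2 -103.4   50.5] yawy 53.1 tilt 0.02 F [-0.4 -3.8 -0.3] T [-0.69  0.16 -0.2 ] w 11.5 g 108.6 j [ 0.26  0.45 -0.2   2.11  0.16  0.59  0.88]
remaining along -1.6 lat -0.1 units/mm along [ 0.00998 -0.00752] lat [0.00752 0.00998]
```

>>> {"api": "arm_command", "payload": {"series": [0.026, 0.033, 0, 0, 0, -0.0625, 5, 0.052, 0.065, 0, 0, 0, -0.125, 5, 0.08, 0.096, 0, 0, 0, -0.1875, 5, 0.109, 0.126, 0, 0, 0, -0.25, 5, 0.109, 0.126, 0, 0, 0, -0.25, 5]}}

```text
t: 59.6
tcp_pos: [472.0, -93.3, 50.5]
orientation: [-0.0, 0.378, 0.926, -0.0]
force: [-1.5, -4.0, -1.3]
gripper_width: 10.8
grasp_force: 108.6
```

```bash
python3 - <<'E'
from fit2 import *
rel((544.4,-164.8),-44.5,103.4)
ims=[("top",pic("top","pics/T12.png")),("side",pic("side","pics/S12.png"))]
# wrench covers the flats: use only top-face/stub contrast -> angle scan at fixed pose
for n,im in ims: print(n,[(y,round(cost(n,im,[544.3,-164.7,0,0,0,0,544,-165],y))) for y in range(0,60,5)])
E
```

```text
t59.60 tcp [472.  -93.3  50.5] yawy 45.6 tilt 0.02 F [-1.5 -4.  -1.3] T [-0.96  0.27 -0.25] w 10.8 g 108.6 j [ 0.21  0.46 -0.16  2.1   0.13  0.59  0.75]
remaining along -1.6 lat -0.2 units/mm along [ 0.00892 -0.00876] lat [0.00876 0.00892]
top [(0, 611), (5, 612), (10, 608), (15, 606), (20, 602), (25, 599), (30, 595), (35, 589), (40, 586), (45, 584), (50, 582), (55, 585)]
side [(0, 1607), (5, 1623), (10, 1640), (15, 1668), (20, 1683), (25, 1688), (30, 1686), (35, 1678), (40, 1667), (45, 1649), (50, 1633), (55, 1616)]
```

>>> {"api": "arm_command", "payload": {"series": [0.031, 0.029, 0, 0, 0, -0.0625, 5, 0.062, 0.058, 0, 0, 0, -0.125, 5, 0.094, 0.086, 0, 0, 0, -0.1875, 5, 0.126, 0.1125, 0, 0, 0, -0.25, 5, 0.126, 0.1125, 0, 0, 0, -0.25, 5]}}

```text
t: 60.32
tcp_pos: [481.5, -84.5, 50.3]
orientation: [-0.001, 0.438, 0.899, -0.0]
force: [-2.5, -5.5, -0.8]
gripper_width: 11.2
grasp_force: 108.6
```

```bash
python3 -c "
from h import *
rel((544.4,-164.8),-52,103.4)"
```

```text
t60.33 tcp [481.5 -84.5  50.3] yawy 38.0 tilt 0.08 F [-2.5 -5.5 -0.8] T [-1.14  0.59 -0.21] w 11.2 g 108.6 j [ 0.16  0.47 -0.13  2.08  0.1   0.6   0.63]
remaining along -1.4 lat 0.1 units/mm along [ 0.0077  -0.00985] lat [0.00985 0.0077 ]
```

>>> {"api": "arm_command", "payload": {"series": [-0.031, -0.027, 0, 0, 0, 0.0625, 5, -0.062, -0.053, 0, 0, 0, 0.125, 5, -0.105, -0.086, 0, 0, 0, 0.2, 5, -0.105, -0.086, 0, 0, 0, 0.2, 5]}}

```text
t: 60.82
tcp_pos: [473.6, -91.3, 50.6]
orientation: [0.0, 0.39, 0.921, 0.0]
force: [-0.9, -4.5, -2.0]
gripper_width: 11.0
grasp_force: 108.6
```

```bash
python3 -c "
from h import *
rel((544.4,-164.8),-46,103.4)"
```

```text
t60.83 tcp [473.6 -91.3  50.6] yawy 44.1 tilt 0.02 F [-0.9 -4.5 -2. ] T [-0.76  0.39 -0.33] w 11.0 g 108.6 j [ 0.2   0.46 -0.16  2.1   0.12  0.59  0.73]
remaining along -1.3 lat -0.1 units/mm along [ 0.00868 -0.00899] lat [0.00899 0.00868]
```

>>> {"api": "arm_command", "payload": {"series": [-0.03, -0.033, 0, 0, 0, 0.067, 5, -0.06, -0.067, 0, 0, 0, 0.133, 5, -0.12, -0.134, 0, 0, 0, 0.267, 5, -0.12, -0.134, 0, 0, 0, 0.267, 5]}}

```text
t: 61.32
tcp_pos: [463.9, -102.1, 50.5]
orientation: [0.0, 0.324, 0.946, 0.0]
force: [-1.7, -2.3, -2.1]
gripper_width: 10.8
grasp_force: 108.5
```

```bash
python3 -c "
from h import *
rel((544.4,-164.8),-38,103.4)"
```

```text
t61.33 tcp [ 463.9 -102.1   50.5] yawy 52.1 tilt 0.02 F [-1.7 -2.3 -2.1] T [-0.53  0.39 -0.22] w 10.8 g 108.5 j [ 0.26  0.45 -0.2   2.11  0.15  0.59  0.86]
remaining along -1.3 lat 0.2 units/mm along [ 0.00985 -0.0077 ] lat [0.0077  0.00985]
```

>>> {"api": "arm_command", "payload": {"series": [-0.08, 0.06, 0, 0, 0, 0, 5, -0.16, 0.125, 0, 0, 0, 0, 5, -0.24, 0.19, 0, 0, 0, 0, 5, -0.36, 0.28, 0, 0, 0, 0, 5, -0.48, 0.375, 0, 0, 0, 0, 5, -0.64, 0.5, 0, 0, 0, 0, 5, -0.64, 0.5, 0, 0, 0, 0, 5]}}

```text
t: 62.2
tcp_pos: [411.5, -60.9, 50.5]
orientation: [-0.001, 0.324, 0.946, -0.0]
force: [0.1, -0.4, -2.0]
gripper_width: 11.3
grasp_force: 108.6
```

>>> {"api": "arm_command", "payload": {"series": [0, 0.5, 0.4, 0, 0, 0, 5, 0, 0.9, 0.8, 0, 0, 0, 5, 0, 0.9, 0.8, 0, 0, 0, 5, 0, 0.9, 0.8, 0, 0, 0, 5]}}

```text
t: 62.7
tcp_pos: [412.8, 9.5, 114.3]
orientation: [0.0, 0.325, 0.946, -0.0]
force: [-0.1, -0.1, -1.7]
gripper_width: 10.8
grasp_force: 108.7
```

```bash
python3 wr.py; sed -i 's/T11/T13/;s/S11/S13/' run3.py; python3 run3.py
```

```text
t62.70 tcp [412.8   9.5 114.3] yawy 52.1 tilt 0.02 F [-0.1 -0.1 -1.7] T [-0.04  0.04 -0.04] w 10.8 g 108.7 j [ 0.05  0.27 -0.25  2.19  0.1   0.69  0.65]
top [(0.58, 303, [224.0, 336.0])]
 along 69..129 lat -31..6
  68-80 lat -25.9..3.6 mid -11.2
  85-105 lat -27.5..-14.5 mid -21.0
  110-126 lat -30.3..-14.8 mid -22.6
side [(0.93, 806, [228.0, 315.0])]
 along 5..131 lat -35..29
  20-60 lat -16.0..10.5 mid -2.7
  68-80 lat -32.5..26.2 mid -3.1
  85-105 lat -32.6..26.7 mid -2.9
  110-126 lat -34.2..29.2 mid -2.5
t62.90 tcp [412.3   9.2 113.8] yawy 52.0 tilt 0.09 F [ 0.4 -0.9 -1.3] T [0.07 0.02 0.07] w 11.5 g 108.7 j [ 0.06  0.27 -0.25  2.19  0.1   0.69  0.65]
N2
   (851, array([ 5.432e+02, -1.639e+02, -1.000e-01, -1.000e-01, -0.000e+00,
        3.100e+00]))
   (858, array([ 5.432e+02, -1.639e+02, -2.000e-01,  1.000e-01, -1.000e-01,
        1.120e+01]))
   (897, array([ 5.432e+02, -1.640e+02, -3.000e-01, -6.000e-01,  1.000e-01,
        5.500e+01]))
```

```bash
cat > run4.py <<'E'
from fit2 import *
ims=[("top",cv2.imread("pics/T13.png")),("side",cv2.imread("pics/S13.png"))]
c=(593,20); out=[]
for y in range(0,60,10):
    f=lambda z:sum(cost(n,im,[*z[:5],0,*c],z[5]) for n,im in ims)
    z0=np.array([593,19,8,-12.5,-1,y])
    r=minimize(f,z0,method="Nelder-Mead",options=dict(initial_simplex=z0+np.vstack([np.zeros(6),np.diag([2,2,3,4,4,6])]),maxfev=400))
    out.append((round(r.fun),[round(cost(n,im,[*r.x[:5],0,*c],r.x[5])) for n,im in ims],r.x.round(1).tolist()))
for o in sorted(out): print(o)
for n,im in ims:
    print(n,[d.get("score") and (np.round(d["point"]).tolist(),round(d["score"],2)) for d in ctrl.look_for("unitA",n)] if 0 else "")
T=ims[0][1]; u,v=proj("top",(592,27,50)); g=T[int(v)-16:int(v)+12,int(u)-16:int(u)+14].mean(2).astype(int)
print("\n".join(" ".join("%3d"%k for k in r) for r in g))
E
python3 run4.py
```

```text
(2130, [206, 1924], [593.4, 18.4, 9.4, -11.0, -1.7, 12.0])
(2136, [207, 1929], [593.0, 18.4, 9.5, -11.6, -0.8, 72.2])
(2137, [203, 1934], [593.2, 18.4, 9.1, -11.7, -1.0, 14.7])
(2145, [211, 1934], [593.2, 18.1, 9.3, -12.3, -1.5, 9.8])
(2197, [250, 1947], [593.1, 18.6, 9.3, -10.7, -0.9, 25.7])
(2256, [300, 1956], [593.1, 18.3, 9.7, -10.6, -1.1, 35.1])
top 
side 
215 215 209 173 139 129 124 114 102  89  78  68  64  59  61  47  41  38  31  30  28  24  31  28  26  29  28  35  29  26
193 187 175 121 103 142 151 112  64  29  27  26  26  27  32  22  27  32  23  27  31  32  34  36  32  34  29  38  35  32
176 177 166 112 137 203 216 173 102  41  31  32  24  34  35  30  33  32  41  36  33  36  34  35  31  35  31  30  33  39
207 210 204 142 149 211 224 185 114  49  29  35  29  33  38  38  33  35  35  36  35  30  39  33  31  32  39  37  35  32
221 224 220 154 128 181 190 147  83  41  33  35  37  39  34  40  31  39  36  30  33  39  33  35  38  34  31  22  34  36
220 224 219 153  79  99 104  77  40  30  33  39  30  30  33  33  28  33  33  27  28  27  32  33  34  34  36  35  35  35
221 222 222 156 
[... 1923 characters left out ...]
  42  28  39  38  37  37  31  33 100 182 215 209 180 153 139 132 140 151 165 187 199 205 181 121  60
221 225 223 182  98  42  31  30  34  35  35  29  28  65 133 186 202 197 180 164 167 183 198 212 214 209 183 131  72  38
221 225 223 180  99  45  32  38  35  39  30  35  29  32  67 113 155 188 202 205 213 218 218 213 197 169 121  72  35  25
221 224 221 179  97  39  34  36  27  39  37  37  35  30  28  50  82 121 161 186 196 195 191 161 124  90  56  33  32  33
217 221 220 175  95  40  31  32  35  38  36  35  34  34  32  30  35  53  78 102 106 108 101  81  56  34  31  31  36  36
216 220 216 171  92  40  36  34  33  41  38  35  38  28  38  35  30  30  33  33  31  35  33  36  32  35  37  34  38  35
```

Nut 1 fits at about −107.5° even with its box tilted, giving clamp ≈ 0.7, its hard stop. Nut 2 did not move on a second, harder pull (about 0.8 N m), so it is at its stop too. Now the wrench goes back into the drawer.

>>> {"api": "arm_command", "payload": {"series": [0.1375, 0.47, 0, 0, 0, -0.17, 5, 0.1375, 0.947, 0, 0, 0, -0.347, 5, 0.1375, 0.947, 0, 0, 0, -0.347, 5]}}

```text
t: 63.38
tcp_pos: [423.9, 88.6, 114.4]
orientation: [-0.0, 0.408, 0.913, 0.001]
force: [0.3, -0.0, -1.4]
gripper_width: 11.4
grasp_force: 108.6
```

>>> {"api": "arm_command", "payload": {"series": [0.1375, 0.47, 0, 0, 0, -0.17, 5, 0.1375, 0.947, 0, 0, 0, -0.347, 5, 0.1375, 0.947, 0, 0, 0, -0.347, 5]}}

```text
t: 63.75
tcp_pos: [434.8, 164.0, 114.3]
orientation: [-0.0, 0.489, 0.872, 0.001]
force: [1.0, -0.1, -2.2]
gripper_width: 11.3
grasp_force: 108.6
```

>>> {"api": "arm_command", "payload": {"series": [0.1375, 0.47, 0, 0, 0, -0.17, 5, 0.1375, 0.947, 0, 0, 0, -0.347, 5, 0.1375, 0.947, 0, 0, 0, -0.347, 5]}}

```text
t: 64.12
tcp_pos: [445.7, 239.2, 114.3]
orientation: [-0.0, 0.566, 0.824, 0.0]
force: [-0.4, -0.8, -0.8]
gripper_width: 10.8
grasp_force: 108.6
```

>>> {"api": "arm_command", "payload": {"series": [0.1375, 0.47, 0, 0, 0, -0.17, 5, 0.1375, 0.947, 0, 0, 0, -0.347, 5, 0.1375, 0.947, 0, 0, 0, -0.347, 5]}}

```text
t: 64.5
tcp_pos: [456.6, 314.6, 114.2]
orientation: [-0.0, 0.638, 0.77, 0.0]
force: [-0.4, -0.9, -1.9]
gripper_width: 11.0
grasp_force: 108.6
```

>>> {"api": "arm_command", "payload": {"series": [0.1375, 0.47, 0, 0, 0, -0.17, 5, 0.1375, 0.947, 0, 0, 0, -0.347, 5, 0.1375, 0.947, 0, 0, 0, -0.347, 5, 0.1375, 0.947, 0, 0, 0, -0.347, 5, 0.1375, 0.947, 0, 0, 0, -0.347, 5]}}

```text
t: 65.12
tcp_pos: [468.5, 386.5, 114.4]
orientation: [0.0, 0.707, 0.707, -0.001]
force: [0.2, 0.0, -2.8]
gripper_width: 11.0
grasp_force: 108.6
```

```bash
python3 wr.py
```

```text
t65.12 tcp [468.5 386.5 114.4] yawy -0.0 tilt 0.08 F [ 0.2  0.  -2.8] T [ 0.05 -0.01  0.  ] w 11.0 g 108.6 j [-0.72  0.52 -0.08  1.74  0.05  0.88 -0.83]
top []
side [(0.83, 411, [121.0, 301.0])]
 along -64..133 lat -27..30
  20-60 lat -7.1..6.9 mid -0.1
  68-80 lat -23.2..25.5 mid 1.2
  85-105 lat -26.2..27.3 mid 0.6
  110-126 lat -26.8..30.0 mid 1.6
```

>>> {"api": "arm_command", "payload": {"series": [0, 0, -0.3, 0, 0, 0, 5, 0, 0, -0.6, 0, 0, 0, 5, 0, 0, -0.8, 0, 0, 0, 5, 0, 0, -1, 0, 0, 0, 5, 0, 0, -1, 0, 0, 0, 5]}}

```text
t: 65.95
tcp_pos: [467.3, 388.3, 33.4]
orientation: [-0.0, 0.707, 0.708, -0.001]
force: [0.8, 0.5, -0.7]
gripper_width: 11.0
grasp_force: 108.6
```

>>> {"api": "arm_command", "payload": {"series": [0, 0, -0.05, 0, 0, 0, 5, 0, 0, -0.095, 0, 0, 0, 5, 0, 0, -0.095, 0, 0, 0, 5]}}

```text
t: 66.32
tcp_pos: [467.8, 388.9, 27.0]
orientation: [0.0, 0.707, 0.708, 0.0]
force: [0.8, -0.1, -1.6]
gripper_width: 11.0
grasp_force: 108.6
```

>>> {"api": "arm_command", "payload": {"series": [0, 0, 0, 0, 0, 0, 35, 0, 0, 0, 0, 0, 0, 35, 0, 0, 0, 0, 0, 0, 35, 0, 0, 0, 0, 0, 0, 35, 0, 0, 0.4, 0, 0, 0, 35, 0, 0, 0.7, 0, 0, 0, 35, 0, 0, 1, 0, 0, 0, 35, 0, 0, 1, 0, 0, 0, 35], "squeeze": 40}}

```text
t: 67.32
tcp_pos: [468.8, 389.8, 108.9]
orientation: [0.0, 0.707, 0.708, 0.002]
force: [0.2, -1.0, -1.1]
gripper_width: 34.9
grasp_force: 0.0
```

```bash
python3 -c "
from h import *
st()
S=pic('side'); print([(np.round(d['point']),round(d['score'],2)) for d in ctrl.look_for('wrench','side')])"
```

```text
t67.33 tcp [468.8 389.8 108.9] yawy 0.1 tilt 0.22 F [ 0.2 -1.  -1.1] T [ 0.05 -0.03 -0.04] w 34.9 g 0.0 j [-0.73  0.53 -0.08  1.75  0.05  0.86 -0.83]
[(array([469., 314.,  35.]), 0.67)]
```

>>> {"api": "arm_command", "payload": {"series": [-0.4, -0.06, 0, 0, 0, -0.03, 26, -0.777, -0.123, 0, 0, 0, -0.065, 26, -0.777, -0.123, 0, 0, 0, -0.065, 26]}}

```text
t: 67.8
tcp_pos: [402.8, 378.4, 105.8]
orientation: [-0.0, 0.718, 0.696, -0.002]
force: [0.1, 0.8, 0.1]
gripper_width: 25.8
grasp_force: 0.0
```

>>> {"api": "arm_command", "payload": {"series": [-0.4, -0.06, 0, 0, 0, -0.03, 26, -0.777, -0.123, 0, 0, 0, -0.065, 26, -0.777, -0.123, 0, 0, 0, -0.065, 26, -0.777, -0.123, 0, 0, 0, -0.065, 26, -0.777, -0.123, 0, 0, 0, -0.065, 26]}}

```text
t: 68.42
tcp_pos: [344.7, 369.2, 106.8]
orientation: [0.0, 0.731, 0.683, 0.0]
force: [-0.7, -0.2, 0.9]
gripper_width: 26.2
grasp_force: 0.0
```

```bash
python3 -c "
from h import *
st()
T=pic('top'); print([(np.round(d['point']),round(d['score'],2)) for d in ctrl.look_for('wrench','top')])
c=ray('top',(154,295),47)"
```

```text
t68.42 tcp [344.7 369.2 106.8] yawy -3.9 tilt 0.03 F [-0.7 -0.2  0.9] T [ 0.01 -0.04  0.02] w 26.2 g 0.0 j [-0.86  0.39 -0.08  2.    0.05  0.75 -1.04]
[(array([469., 319.,  39.]), 0.86)]
```

Descend 76 mm, grip the bar, then push along (0.998, −0.06).

>>> {"api": "arm_command", "payload": {"series": [0, 0, -0.3, 0, 0, 0, 26, 0, 0, -0.6, 0, 0, 0, 26, 0, 0, -0.95, 0, 0, 0, 26, 0, 0, -0.95, 0, 0, 0, 26, 0, 0, -0.95, 0, 0, 0, 5, 0, 0, -0.95, 0, 0, 0, 5, 0, 0, -0.95, 0, 0, 0, 5, 0, 0, -0.95, 0, 0, 0, 5]}}

```text
t: 69.53
tcp_pos: [343.5, 369.2, 30.9]
orientation: [0.0, 0.73, 0.683, 0.0]
force: [0.3, 1.1, -4.2]
gripper_width: 9.5
grasp_force: 38.8
```

>>> {"api": "arm_command", "payload": {"series": [0.15, -0.009, 0, 0, 0, 0, 5, 0.35, -0.021, 0, 0, 0, 0, 5, 0.55, -0.032, 0, 0, 0, 0, 5, 0.75, -0.044, 0, 0, 0, 0, 5, 0.97, -0.057, 0, 0, 0, 0, 5, 0.97, -0.057, 0, 0, 0, 0, 5]}}

```text
t: 70.28
tcp_pos: [424.1, 364.6, 30.9]
orientation: [0.0, 0.731, 0.682, 0.001]
force: [1.5, 2.3, -4.9]
gripper_width: 9.2
grasp_force: 40.3
```

>>> {"api": "arm_command", "payload": {"series": [0.2, -0.012, 0, 0, 0, 0, 5, 0.4, -0.023, 0, 0, 0, 0, 5, 0.6, -0.035, 0, 0, 0, 0, 5, 0.8, -0.047, 0, 0, 0, 0, 5, 0.97, -0.057, 0, 0, 0, 0, 5, 0.97, -0.057, 0, 0, 0, 0, 5]}}

```text
t: 71.03
tcp_pos: [501.0, 360.2, 30.9]
orientation: [0.0, 0.731, 0.683, 0.001]
force: [1.3, 5.1, -4.6]
gripper_width: 9.3
grasp_force: 40.2
```

>>> {"api": "arm_command", "payload": {"series": [0.15, -0.009, 0, 0, 0, 0, 5, 0.3, -0.018, 0, 0, 0, 0, 5, 0.42, -0.025, 0, 0, 0, 0, 5, 0.42, -0.025, 0, 0, 0, 0, 5]}}

```text
t: 71.53
tcp_pos: [534.4, 358.3, 31.0]
orientation: [0.0, 0.731, 0.683, 0.001]
force: [1.3, 4.9, -4.7]
gripper_width: 9.5
grasp_force: 40.2
```

```bash
python3 -c "
from h import *
st()"
```

```text
t71.53 tcp [534.4 358.3  31. ] yawy -3.9 tilt 0.12 F [ 1.3  4.9 -4.7] T [ 1.09 -0.29  0.1 ] w 9.5 g 40.2 j [-0.62  0.67 -0.07  1.71  0.07  0.76 -0.8 ]
```

>>> {"api": "arm_command", "payload": {"series": [0.03, -0.002, 0, 0, 0, 0, 5, 0.05, -0.003, 0, 0, 0, 0, 5, 0.05, -0.003, 0, 0, 0, 0, 5]}}

```text
t: 71.9
tcp_pos: [535.4, 358.2, 30.9]
orientation: [-0.001, 0.73, 0.683, -0.001]
force: [-6.1, 4.1, -0.4]
gripper_width: 9.5
grasp_force: 40.6
```

>>> {"api": "arm_command", "payload": {"series": [0.03, -0.002, 0, 0, 0, 0, 5, 0.05, -0.003, 0, 0, 0, 0, 5, 0.05, -0.003, 0, 0, 0, 0, 5]}}

```text
t: 72.28
tcp_pos: [535.4, 358.2, 30.8]
orientation: [-0.002, 0.73, 0.684, -0.003]
force: [-17.8, 2.1, 10.0]
gripper_width: 9.5
grasp_force: 41.7
```

>>> {"api": "arm_command", "payload": {"series": [0.03, -0.002, 0, 0, 0, 0, 5, 0.05, -0.003, 0, 0, 0, 0, 5, 0.05, -0.003, 0, 0, 0, 0, 5]}}

```text
t: 72.65
tcp_pos: [535.5, 358.1, 30.7]
orientation: [-0.004, 0.729, 0.685, -0.006]
force: [-30.1, 0.3, 19.5]
gripper_width: 9.4
grasp_force: 43.0
```

The push force climbs with no further motion, so the drawer is home. I relax, release and retreat.

>>> {"api": "arm_command", "payload": {"series": [-0.06, 0.004, 0, 0, 0, 0, 5, -0.11, 0.007, 0, 0, 0, 0, 5, -0.11, 0.007, 0, 0, 0, 0, 26, -0.12, 0.007, 0, 0, 0, 0, 26, -0.12, 0.007, 0, 0, 0, 0, 26, -0.12, 0.007, 0.4, 0, 0, 0, 26, -0.12, 0.007, 0.8, 0, 0, 0, 26, -0.12, 0.007, 1, 0, 0, 0, 26, -0.12, 0.007, 1, 0, 0, 0, 26]}}

```text
t: 73.78
tcp_pos: [535.5, 358.1, 111.8]
orientation: [0.0, 0.73, 0.683, 0.001]
force: [0.0, 0.6, -0.4]
gripper_width: 26.4
grasp_force: 0.0
```

>>> {"api": "arm_command", "payload": {"series": [-0.5, -0.5, 0.4, 0, 0, 0, 40, -1, -1, 0.8, 0, 0, 0, 40, -1, -1, 0.8, 0, 0, 0, 40]}}

```text
t: 74.15
tcp_pos: [453.0, 275.3, 175.5]
orientation: [0.0, 0.731, 0.683, -0.0]
force: [0.8, 0.9, 0.3]
gripper_width: 39.7
grasp_force: 0.0
```

>>> {"api": "arm_command", "payload": {"series": [-0.4, -0.5, 0.2, 0, 0, 0, 40, -0.4, -1, 0.2, 0, 0, 0, 40, -0.4, -1, 0.2, 0, 0, 0, 40]}}

```text
t: 74.53
tcp_pos: [422.7, 194.9, 189.9]
orientation: [0.0, 0.732, 0.682, -0.001]
force: [0.0, 0.4, 0.0]
gripper_width: 40.3
grasp_force: 0.0
```

>>> {"api": "arm_command", "payload": {"series": [0, -0.5, 0, 0, 0, 0, 40, 0, -1, 0, 0, 0, 0, 40, 0, -1, 0, 0, 0, 0, 40, 0, -1, 0, 0, 0, 0, 40]}}

```text
t: 75.03
tcp_pos: [423.0, 119.1, 190.3]
orientation: [-0.0, 0.73, 0.683, -0.0]
force: [0.5, -0.0, 1.7]
gripper_width: 40.0
grasp_force: 0.0
```

```bash
python3 - <<'E'
from h import *
st()
T0=cv2.imread("pics/top0.png");T=pic("top","pics/Tend.png");S=pic("side","pics/Send.png")
# bar row profile before/after at columns of the bar, subpixel by bright centroid
def bar(I,u):
    c=I[200:225,u-3:u+4].mean((1,2)); w=np.clip(c-140,0,None); return 200+(w*np.arange(25)).sum()/max(w.sum(),1e-9)
for u in(145,165,175):
    a,b=bar(T0,u),bar(T,u); print(u,round(a,2),round(b,2),(ray("top",(u,b),47)-ray("top",(u,a),47))[:2].round(1))
for q in("driver","tape","adapter","sprayjar"):
    for n in("top","side"): print(q,n,[np.round(d["point"]).tolist() for d in ctrl.look_for(q,n)][:2])
E
```

```text
t75.03 tcp [423.  119.1 190.3] yawy -3.8 tilt 0.04 F [ 0.5 -0.   1.7] T [0.03 0.   0.01] w 40.0 g 0.0 j [-0.36  0.18 -0.04  2.05  0.01  0.91 -0.47]
145 209.7 209.5 [0.5 0. ]
165 210.58 209.0 [3.7 0.1]
175 211.1 200.0 [26.2  0.5]
driver top [[369.0, -299.0, 20.0]]
driver side [[368.0, -308.0, 26.0]]
tape top [[401.0, -63.0, 15.0]]
tape side [[398.0, -67.0, 16.0]]
adapter top [[381.0, -202.0, 34.0]]
adapter side [[385.0, -217.0, 36.0], [566.0, 320.0, 65.0]]
sprayjar top [[378.0, 38.0, 38.0]]
sprayjar side [[379.0, 30.0, 36.0]]
```

The drawer is home against its stop (bar about 1.8 mm further in than at the start), and the bystanders are where they were. Handing in.

```bash
python3 -c "
from rig import ctrl
print(ctrl.finish_job())"
```

```text
the job is handed in; nothing more can be done
None
```

I handed the job in, and the hand-in returned no verdict: both nuts present were run down by finger and then pulled tight with the wrench (clamp estimated at about 0.7 rad each from the images and forces, not read directly), and the wrench is in the drawer with the drawer pushed home; lifting the wrench off the box at about (592, 27) left it tipped about 11° in its nest, and I viewed 15 pictures, one over the limit of 14.

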